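# Unlock the washed cutter plates and case them

## Task

The cutter plates have come back from the wash locked in their rack: press the thumb latch so that the plate case springs open, and free every plate by pushing its spring bar back with the forked key, its prongs either side of the plate's handle and lug and against the bar's collar (no fingers on the spring bars). Stand each plate flat in a bay of the case, handle upwards, lay the key back on the rack's front apron and snap the case's lid shut. Do not tip over the things standing around.

Things in the scene. Friction and masses are not known exactly. Their poses are not given: they have to be found in the camera images.
- rack: Fixed wash rack, 224 mm wide. Origin at table level under the middle dock's lug; +x away from the robot, +y left. Docks 0, 1, 2 at y = +72, 0, -72 mm, each a sprung grey cradle (x -72 to 12 mm, rim 15 mm high, 32 mm when raised). Spring housing 48 mm high at x 66 to 90 mm; one spring bar a dock sticks out of it towards the robot. A freed cradle rises 17 mm; its catch keeps the bar back.
- apron (a point): Centre of the top face of the rack's flat front apron (96 mm along x, 180 mm along y, 4 mm thick), where the key belongs; axes as the rack's. It is 125 mm in front of the row of lugs.
- bar_0: Spring bar of dock 0, axes as the rack's; origin on its axis, 40 mm above the table, at rest in the middle of the plate's lug. Slides to +x, at most 19 mm, with 5 to 12 N. Its 8 mm tip runs through the lug over the sill; 13 mm back it lets go and the plate pops up. The fork pushes on its collar: 46 mm wide, 36 to 56 mm above the table, front face 9 mm behind the origin.
- grip_0 (a point): Plate 0: point in its black handle, 50 mm above its underside. Flat steel grid plate 72 x 58 x 6 mm (x, y, z); in its middle the upright handle, 12 x 20 mm, top at 60 mm; at x 24 to 36 mm the lug, 20 mm wide, 43 mm high, sill at 24 mm. z up. Point is 60 mm above the table when locked in dock 0 (lug to the back), 77 mm when freed. 0.18 kg. None if absent.
- bar_1: Spring bar of dock 1, axes as the rack's; origin on its axis, 40 mm above the table, at rest in the middle of the plate's lug. Slides to +x, at most 19 mm, with 5 to 12 N. Its 8 mm tip runs through the lug over the sill; 13 mm back it lets go and the plate pops up. The fork pushes on its collar: 46 mm wide, 36 to 56 mm above the table, front face 9 mm behind the origin.
- grip_1 (a point): Plate 1: point in its black handle, 50 mm above its underside. Flat steel grid plate 72 x 58 x 6 mm (x, y, z); in its middle the upright handle, 12 x 20 mm, top at 60 mm; at x 24 to 36 mm the lug, 20 mm wide, 43 mm high, sill at 24 mm. z up. Point is 60 mm above the table when locked in dock 1 (lug to the back), 77 mm when freed. 0.18 kg. None if absent.
- bar_2: Spring bar of dock 2, axes as the rack's; origin on its axis, 40 mm above the table, at rest in the middle of the plate's lug. Slides to +x, at most 19 mm, with 5 to 12 N. Its 8 mm tip runs through the lug over the sill; 13 mm back it lets go and the plate pops up. The fork pushes on its collar: 46 mm wide, 36 to 56 mm above the table, front face 9 mm behind the origin.
- grip_2 (a point): Plate 2: point in its black handle, 50 mm above its underside. Flat steel grid plate 72 x 58 x 6 mm (x, y, z); in its middle the upright handle, 12 x 20 mm, top at 60 mm; at x 24 to 36 mm the lug, 20 mm wide, 43 mm high, sill at 24 mm. z up. Point is 60 mm above the table when locked in dock 2 (lug to the back), 77 mm when freed. 0.18 kg. None if absent.
- key_grip (a point): Forked key: middle of its handle, half-way up (9 mm above what it lies on). Lies flat, fork towards its +x: black handle 80 x 18 x 18 mm, cross-piece 44 mm wide, two steel prongs 70 mm long, 7 mm wide, 9 mm high, with a gap of 30 mm between. Prong tips 122 mm ahead (+x) of this point, at the same height. Either flat side may be up. 0.15 kg.
- key_fork (a point): Point midway between the key's two prong tips.
- case: Fixed grey flip-lid case for the plates, 94 mm (x) by 226 mm (y), walls 72 mm high, 5 mm thick, floor 4 mm. Origin at table level; the middle of the box is at x = -47 mm. +x points away from the robot, +y to the left. Two low dividers (14 mm above the floor) make three bays, each 84 (x) by 70 mm (y) inside.
- lid (a joint): Lid of the case, hinged along its far top edge (in the case frame at x = 0, 76 mm above the table): 0 shut, 1.6 rad fully open (upright). A spring throws it open as soon as the latch lets go; it must be swung back (about 3 N at its free edge) and pressed down near its edge (about 10 N) until the latch snaps over its lip.
- lid_edge (a point): Middle of the lid's free edge, top face (96 mm from the hinge; lid 6 mm thick). It moves with the lid.
- latch (a joint): Thumb latch at the front of the case, a rocker: 0 at rest, at most 0.4 rad with its paddle pressed down. The lid is let go at about 0.2 to 0.25 rad.
- paddle (a point): Where to press the latch: middle of the top face of its black paddle (32 mm along x, 40 mm along y), which sticks out of the case's front towards the robot. It goes down about 10 mm under 5 to 9 N.
- bay_0 (a point): Middle of the floor of bay 0 of the case (0 leftmost); axes as the case's.
- bay_1 (a point): Middle of the floor of bay 1 of the case (0 leftmost); axes as the case's.
- bay_2 (a point): Middle of the floor of bay 2 of the case (0 leftmost); axes as the case's.
- mill_1: Bystander: a shaker, 44 x 44 x 90 mm, origin at the middle of its underside, z up.
- mill_2: Bystander: a shaker, 44 x 44 x 90 mm, origin at the middle of its underside, z up.
- mill_3: Bystander: a shaker, 44 x 44 x 90 mm, origin at the middle of its underside, z up.
- spice: Bystander: a spice jar, 42 x 42 x 99 mm, origin at the middle of its underside, z up.
- ramekin: Bystander: a ramekin, 68 x 68 x 37 mm, origin at the middle of its underside, z up.
- timer: Bystander: a wind-up timer, 62 x 62 x 44 mm, origin at the middle of its underside, z up.

How it is judged:
On the way, in this order (a step that is already met when the one before it is completed fails the run):
1. the latch has let go and the case's lid stands open (value of joint lid above 1.3 rad), for 0.1 s.
2. every plate stands in the case, the lid still open (value of joint lid above 1 rad and x of grip_0 in the frame of case between -0.064 and -0.03 m and y of grip_0 in the frame of case between -0.09 and 0.09 m and z of grip_0 in the frame of case between 0.045 and 0.06 m and angle between each of grip_0, grip_1, grip_2's own z axis and vertical below 0.12 rad and x of grip_1 in the frame of case between -0.064 and -0.03 m and y of grip_1 in the frame of case between -0.09 and 0.09 m and z of grip_1 in the frame of case between 0.045 and 0.06 m and x of grip_2 in the frame of case between -0.064 and -0.03 m and y of grip_2 in the frame of case between -0.09 and 0.09 m and z of grip_2 in the frame of case between 0.045 and 0.06 m), for 0.2 s.
At the end, for the whole second after the job is handed in: Every plate stands on the case's floor (handle points 45 to 60 mm above the table, tilt under 0.12 rad), the lid is shut and latched (under 0.06 rad), and the key lies on the rack's apron, the middle of its handle -50 to 58 mm (x) and within 90 mm (y) of the apron's centre and under 18 mm above it (x of grip_0 in the frame of case between -0.064 and -0.03 m and y of grip_0 in the frame of case between -0.09 and 0.09 m and z of grip_0 in the frame of case between 0.045 and 0.06 m and angle between each of grip_0, grip_1, grip_2's own z axis and vertical below 0.12 rad and x of grip_1 in the frame of case between -0.064 and -0.03 m and y of grip_1 in the frame of case between -0.09 and 0.09 m and z of grip_1 in the frame of case between 0.045 and 0.06 m and x of grip_2 in the frame of case between -0.064 and -0.03 m and y of grip_2 in the frame of case between -0.09 and 0.09 m and z of grip_2 in the frame of case between 0.045 and 0.06 m and value of joint lid below 0.06 rad and x of key_grip in the frame of apron between -0.05 and 0.058 m and y of key_grip in the frame of apron between -0.09 and 0.09 m and z of key_grip in the frame of apron below 0.018 m); the robot touches nothing.
It fails at once if the fingers press on a spring bar (contact force between the fingers and bar_0 above 2 N or contact force between the fingers and bar_1 above 2 N or contact force between the fingers and bar_2 above 2 N).
It fails at once if a bystander is tipped over (angle between any of mill_1, mill_2, mill_3, spice, ramekin, timer's own z axis and vertical above 0.6 rad).
Of plate_0, plate_1, plate_2 only 2 to 3 are there at a start; the rules pass over those that are not, and their reading is None.
At some moment in a run one of key may be knocked a few centimetres aside while the robot is not near it.
Once in a run the grip may slacken for a moment while it holds something.
It also fails if it takes over 210 s, if anything falls off the work surface, if the arm or the gripper's body presses on something with over 40 N, if the wrist force passes 120 N, or if a joint passes its speed limit or range.

## Robot

A 6-joint arm with a two-finger parallel gripper is mounted at the origin on a cart in front of the work surface, level with it; the furniture and walls round the work are solid. World frame = base frame: x ahead of the robot, y to its left, z up, the work surface at z = 0. Lengths are in m, angles in rad, forces in N, time in s.
With the tool pointing down it reaches from about 0.35 to 0.775 m from the base axis. Payload 7.3 kg.
Tool frame: the origin (TCP) lies at the very end of the fingers, on their centre line; the grasp point (between the pads) lies 19 mm behind it; z points along the fingers, y is the line along which they close (so a half turn about z gives the same grasp; the last joint's range is limited). The gripper opens to 92 mm and grips with 3 to 60 N. Pads are 19 mm wide; open, the fingers measure 130 mm over their backs; the gripper's body (75 mm by 190 mm) begins 47 mm behind the grasp point.
Start: joints at [-1.407, 0.342, 1.524, -0, 1.275, -0.146], TCP at [0.16, -0.5, 0.227] pointing down, gripper open.
Joint ranges: [-2.53, 2.53], [-0.77, 2.02], [0.04, 2.7], [-1, 4.14], [0.28, 2.66], [-3.11, 3.11]. Speed limits (rad/s): [2.57, 2.57, 3.14, 3.14, 3.14, 3.14].

## Interface

Orientations are given as [roll, pitch, yaw] about the fixed x, y, z axes, in that order (R = Rz(yaw) Ry(pitch) Rx(roll)).
In Python, from cell import robot gives the robot as it stands. The module is installed in compiled form; this text tells all that it offers.
- The arm moves only by the tool arm_command, never from a script. Its argument "moves" is a list of rows, each a list of 3 entries, a list of its own where there are three numbers: the shift along the tool's x, y, z in m, then the turn, a rotation vector about the tool's x, y, z in rad, then the finger opening in m, from 0 to 0.0918. In form: [[[dx, dy, dz], [ax, ay, az], claw], ...]. A call has exactly 5 rows; each row is the pose to reach, as a shift and turn from the pose commanded when the call began, along the tool's axes at that moment; what a row does not reach only later rows make up. A row lasts 1/10 s, in which the tool goes at most 50 mm and 8.59 degrees, less where a joint would pass 70% of its speed; a pose out of reach is approached as far as the arm can. A call with a gripper value outside its range is refused whole. The fingers move at their own pace and stop on an object; "squeeze" is the grip in N (left out, the last holds). Time passes only in rows, so rows that repeat a pose let the fingers close, or fill a call up. It gives the time, the measured TCP pose, the force, the opening and the grip force at its end, in the units of the state.
- robot.observe(): the state, without advancing time (a new reading comes with each control period).
- robot.read_camera(name): name is "scene" or "top" or "wrist"; returns the picture (420x560x3 uint8, red, green, blue); there is no depth.
- robot.camera_model(name): a dict with "fx", "fy", "cx", "cy" (pixels), "k1" (the pictures are not rectified: a ray, as slopes to the right and down, at radius r is drawn at 1 + k1 r^2 times it, then the intrinsics apply), "R" (3x3) and "t" (3): a world point X has camera coordinates R X + t. Camera axes: x right, y down, z forward; pixel columns grow to the right and rows downward; lengths in m; the calibration is good to about 2 mm. A picture is of the moment at which its call begins: read the wrist's pose just before it. camera_model takes no time and is no camera call; for the wrist camera it gives the pose at the moment of the call.
- robot.hand_in(): hands the job in; it is judged then, once.
The state is a dict: "time": time; "qpos": joint angles; "qvel": joint speeds; "joint_efforts": joint torques, N m; "tool_pos": TCP position; "tool_rot": TCP orientation; "contact_force": force on the tool from outside, world axes, zero at the start; "torque": the same for the moment, N m; "opening": finger opening in m; "grip_force": force on a finger pad.
Only numpy, scipy, OpenCV 4.12 (cv2) and the standard library are available. Lean on these libraries where they do the work, as an engineer would, in place of code of your own. Each camera call takes 0.05 s, during which the arm holds its last target. There are 200 camera calls.

## Working session

There is one attempt and no reset: what is moved stays moved. The work goes in short steps, Python scripts to look and compute and a tool call to move; the robot and the scene stay as the last step left them, time stands still between calls to the robot, and variables do not carry over. Pictures are saved under pics/ and viewed, at most 14 in all, crops included, and the job is handed in when it is done.

Besides the shell and the picture viewer there is one more tool, called after "Call:" as name(argument=value, ...) on one line, values as JSON. arm_command: Moves the arm, as the interface text tells. Its arguments: {"type":"object","properties":{"moves":{"type":"array"},"squeeze":{"type":"number"}},"required":["moves"]}

```bash
mkdir -p pics; cat > h.py <<'E'
import numpy as np, cv2
from cell import robot
from scipy.spatial.transform import Rotation as Ro
def cm(n):
    m=robot.camera_model(n); return {k:np.array(v,float) if k in('R','t') else v for k,v in m.items()}
def ray(m,u,v):
    a=np.array([(u-m['cx'])/m['fx'],(v-m['cy'])/m['fy']]); b=a.copy()
    for _ in range(20): b=a/(1+m['k1']*(b@b))
    d=m['R'].T@np.array([b[0],b[1],1.]); return -m['R'].T@m['t'],d
def onz(m,u,v,z):
    c,d=ray(m,u,v); return c+d*(z-c[2])/d[2]
def proj(m,X):
    p=m['R']@np.array(X,float)+m['t']; b=p[:2]/p[2]; b=b*(1+m['k1']*(b@b))
    return b[0]*m['fx']+m['cx'],b[1]*m['fy']+m['cy']
def pic(n,f):
    m=cm(n); im=cv2.cvtColor(robot.read_camera(n),cv2.COLOR_RGB2BGR); cv2.imwrite('pics/'+f,im); return m,im
def st():
    s=robot.observe(); print({k:np.round(s[k],4).tolist() for k in('time','tool_pos','tool_rot','contact_force','opening','grip_force','qpos')}); return s
def go(p,rpy):
    "shift and rotvec in tool axes from the current pose to the goal"
    s=robot.observe(); R0=Ro.from_euler('xyz',s['tool_rot']); R1=Ro.from_euler('xyz',rpy)
    print('shift',np.round(R0.inv().apply(np.array(p)-s['tool_pos']),4),'rot',np.round((R0.inv()*R1).as_rotvec(),4))
E
python3 - <<'E'
from h import *
st()
for n in('scene','top'):
    m,im=pic(n,n+'0.png'); print(n,{k:np.round(v,4).tolist() for k,v in m.items()}, (-m['R'].T@m['t']).round(3))
E
```

```text
{'time': 0.0, 'tool_pos': [0.16, -0.4996, 0.226], 'tool_rot': [-3.14, -0.0002, 0.3098], 'contact_force': [-0.1666, -0.8393, -0.7579], 'opening': 0.0919, 'grip_force': 0.0, 'qpos': [-1.407, 0.3427, 1.525, -0.0, 1.2754, -0.146]}
scene {'fx': 461.6563, 'fy': 461.6563, 'cx': 277.4188, 'cy': 198.0497, 'k1': 0.0152, 'R': [[-0.878, -0.4786, 0.0089], [-0.2898, 0.5166, -0.8057], [0.3811, -0.7099, -0.5923]], 't': [0.4691, 0.2618, 0.8735]} [0.155 0.709 0.724]
top {'fx': 514.4086, 'fy': 514.4086, 'cx': 278.3513, 'cy': 207.2256, 'k1': -0.1256, 'R': [[0.0077, -0.9999, 0.0101], [-0.9873, -0.0092, -0.1587], [0.1588, -0.0088, -0.9873]], 't': [-0.0634, 0.5756, 1.1421]} [ 0.387 -0.048  1.22 ]
```

View pics/top0.png

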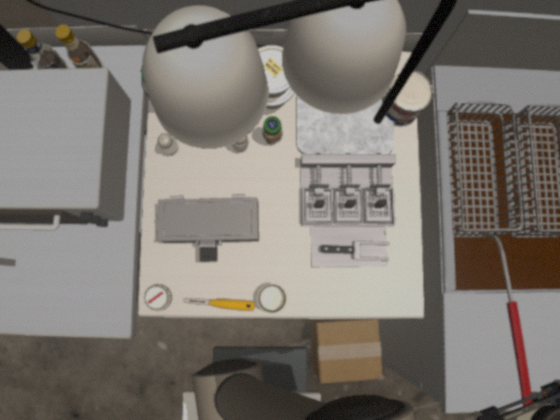

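View pics/scene0.png

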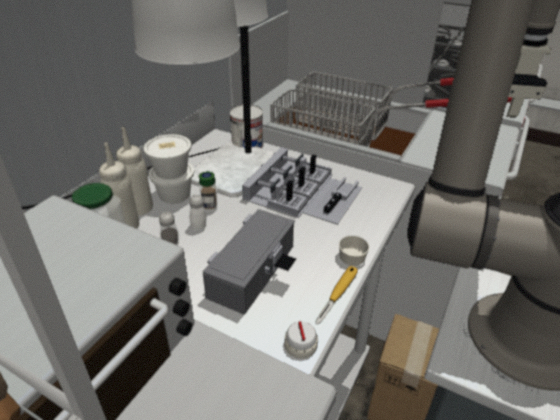

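Top picture: case at (155–258, 197–243) with its paddle at (207, 252). Rack at (302–395, 155–225) with three plates. Key on the apron with handle at (335, 249), fork to the right and tips at (388, 251). Timer is at (157, 297), ramekin at (271, 297), and the mills are behind the case.

```bash
python3 - <<'E'
from h import *
m=cm('top'); im=cv2.imread('pics/top0.png')
for n,u,v,z in [('paddle',207,252,.06),('lid FL',158,240,.076),('lid FR',258,240,.076),('lid BL',156,199,.076),('lid BR',257,197,.076),
 ('keyhandle',337,249,.013),('keytipU',388,244,.013),('keytipL',388,259,.013),('h0',318,202,.07),('h1',348,202,.07),('h2',378,202,.07),('apr FL',311,267,.004),('apr FR',387,265,.004),('house L',302,158,.048),('house R',395,158,.048),('ramekin',271,297,.037),('timer',157,297,.044),('yellow',235,305,.01)]:
    print(n,onz(m,u,v,z).round(3))
a=im[145:275,290:400]; b=im[185:270,145:265]
a=cv2.resize(a,None,fx=4,fy=4,interpolation=cv2.INTER_CUBIC)
b=cv2.resize(b,(340,241),interpolation=cv2.INTER_CUBIC)
o=np.zeros((520,790,3),np.uint8); o[:,:440]=a; o[:241,445:785]=b
o=np.clip(o.astype(float)*1.5,0,255).astype(np.uint8)
cv2.imwrite('pics/crop0.png',o)
E
```

```text
paddle [0.47  0.102 0.06 ]
lid FL [0.494 0.211 0.076]
lid FR [ 0.497 -0.013  0.076]
lid BL [0.588 0.219 0.076]
lid BR [ 0.594 -0.01   0.076]
keyhandle [ 0.483 -0.198  0.013]
keytipU [ 0.496 -0.319  0.013]
keytipL [ 0.46  -0.318  0.013]
h0 [ 0.585 -0.148  0.07 ]
h1 [ 0.586 -0.217  0.07 ]
h2 [ 0.587 -0.286  0.07 ]
apr FL [ 0.441 -0.137  0.004]
apr FR [ 0.446 -0.318  0.004]
house L [ 0.693 -0.113  0.048]
house R [ 0.696 -0.334  0.048]
ramekin [ 0.371 -0.043  0.037]
timer [0.367 0.215 0.044]
yellow [0.351 0.04  0.01 ]
```

View pics/crop0.png

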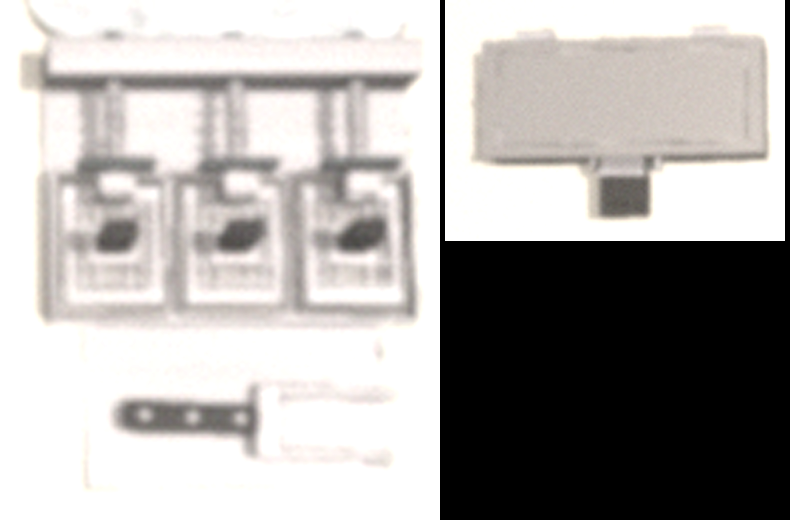

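The close-up confirms three plates, all locked, with the fork pointing to world -y. The black paddle is in front of the middle of the case. Next I triangulate the paddle height and the lamp heights.

```bash
python3 - <<'E'
from h import *
t,s=cm('top'),cm('scene')
def tri(a,b):
    c1,d1=ray(t,*a);c2,d2=ray(s,*b); A=np.c_[d1,-d2]; k=np.linalg.lstsq(A,c2-c1,rcond=None)[0]
    p,q=c1+k[0]*d1,c2+k[1]*d2; return ((p+q)/2).round(3),np.linalg.norm(p-q).round(4)
it,is_=cv2.imread('pics/top0.png'),cv2.imread('pics/scene0.png')
def blob(im,x0,y0,x1,y1,th):
    g=(im[y0:y1,x0:x1].max(2)<th).astype(np.uint8); n,l,S,C=cv2.connectedComponentsWithStats(g); i=1+np.argmax(S[1:,4]); return C[i]+[x0,y0],S[i]
a=blob(it,190,240,225,270,75); b=blob(is_,272,250,300,275,60); print(a,b)
print('paddle',tri(a[0],b[0]))
for z in(.05,.06,.07): print(onz(t,*a[0],z).round(4))
print('lamp',tri((205,75),(187,10)))
for i,(x,y) in enumerate([(318,202),(348,202),(378,202)]):
    c=blob(it,x-12,y-10,x+12,y+10,70); print('h',i,c[0],c[1],onz(t,*c[0],.05).round(4))
k=blob(it,312,240,360,258,80); print('key',k,onz(t,*k[0],.013).round(4))
w=cm('wrist'); print('wristcam',(-w['R'].T@w['t']).round(3),w['R'][2].round(2)); st()
for n,u,v,z in[('mill a',167,135,.09),('mill b',240,135,.09),('spice',272,118,.099)]: print(n,onz(t,u,v,z).round(3))
go([.462,.102,.13],[-3.14,0,.0])
E
```

```text
(array([207.87719298, 253.7251462 ]), array([ 11,   8,  15,  12, 171], dtype=int32)) (array([283.80349345, 260.39737991]), array([  2,   0,  21,  20, 229], dtype=int32))
paddle (array([0.466, 0.099, 0.063]), np.float64(0.0001))
[0.4669 0.101  0.05  ]
[0.4663 0.0997 0.06  ]
[0.4656 0.0985 0.07  ]
lamp (array([0.692, 0.052, 0.513]), np.float64(0.0082))
h 0 [318.5 204. ] [ 9  9  8  6 32] [ 0.5839 -0.1511  0.05  ]
h 1 [349.26190476 203.54761905] [ 9  9  9  6 42] [ 0.5857 -0.2225  0.05  ]
h 2 [379.97826087 203.54347826] [ 9  9 10  6 46] [ 0.5864 -0.2943  0.05  ]
key (array([331.57142857, 249.05714286]), array([15,  7,  9,  5, 35], dtype=int32)) [ 0.483  -0.1848  0.013 ]
wristcam [ 0.238 -0.475  0.383] [-0.29 -0.09 -0.95]
{'time': 0.1, 'tool_pos': [0.16, -0.4997, 0.2261], 'tool_rot': [-3.1403, -0.0002, 0.3098], 'contact_force': [-0.2351, 0.9745, -0.0306], 'opening': 0.0918, 'grip_force': 0.0, 'qpos': [-1.407, 0.3426, 1.5249, -0.0, 1.2754, -0.146]}
mill a [0.734 0.198 0.09 ]
mill b [0.735 0.031 0.09 ]
spice [ 0.773 -0.042  0.099]
shift [ 0.471  -0.4808  0.0968] rot [3.000e-04 3.000e-04 3.098e-01]
```

```bash
cat >> h.py <<'E'
def plan(wps,start=None):
    "wps: (x,y,z,yaw,claw,ncalls); prints the last row of each call: shift, turn in that call's tool axes"
    s=robot.observe(); p=np.array(s['tool_pos']); R=Ro.from_euler('xyz',s['tool_rot']); yaw=s['tool_rot'][2]
    for x,y,z,yw,c,n in wps:
        q0,y0=p.copy(),yaw
        for i in range(1,n+1):
            q=q0+(np.array([x,y,z])-q0)*i/n; yaw=y0+(yw-y0)*i/n; R1=Ro.from_euler('xyz',[np.pi,0,yaw])
            d=np.round(R.inv().apply(q-p),3); r=np.round((R.inv()*R1).as_rotvec(),3)
            print(d.tolist(),r.tolist(),c,' ->',q.round(3).tolist(),round(yaw,2))
            p=p+R.apply(d); R=R*Ro.from_rotvec(r)
E
python3 - <<'E'
from h import *
plan([(.40,-.25,.19,1.6,0,2),(.45,.102,.15,3.14,0,3),(.458,.102,.08,3.14,0,1)])
E
```

```text
[0.152, -0.082, 0.018] [-0.001, -0.001, -0.645] 0  -> [0.28, -0.375, 0.208] 0.95
[0.172, 0.026, 0.018] [-0.0, 0.0, -0.645] 0  -> [0.4, -0.25, 0.19] 1.6
[0.117, 0.02, 0.013] [-0.0, -0.0, -0.514] 0  -> [0.417, -0.133, 0.177] 2.11
[0.092, 0.075, 0.014] [-0.0, -0.0, -0.513] 0  -> [0.433, -0.015, 0.163] 2.63
[0.043, 0.11, 0.013] [-0.0, -0.0, -0.513] 0  -> [0.45, 0.102, 0.15] 3.14
[-0.008, -0.0, 0.07] [-0.0, -0.0, -0.0] 0  -> [0.458, 0.102, 0.08] 3.14
```

Call:
arm_command(moves=[[[0.03,-0.016,0.004],[0,0,-0.129],0],[[0.06,-0.033,0.007],[0,0,-0.258],0],[[0.09,-0.049,0.011],[0,0,-0.387],0],[[0.12,-0.066,0.014],[0,0,-0.516],0],[[0.152,-0.082,0.018],[0,0,-0.645],0]])

```text
time: 0.6
tool_pos: [0.2804, -0.3743, 0.2084]
tool_rot: [-3.141, -0.0, 0.96]
contact_force: [1.1, -0.7, 0.7]
opening: 0.0562
grip_force: 0.0
```

Call:
arm_command(moves=[[[0.034,0.005,0.004],[0,0,-0.129],0],[[0.069,0.01,0.007],[0,0,-0.258],0],[[0.103,0.016,0.011],[0,0,-0.387],0],[[0.138,0.021,0.014],[0,0,-0.516],0],[[0.172,0.026,0.018],[0,0,-0.645],0]])

```text
time: 1.1
tool_pos: [0.4012, -0.2489, 0.1904]
tool_rot: [-3.141, -0.0, 1.605]
contact_force: [0.2, -0.5, 0.4]
opening: 0.0165
grip_force: 0.0
```

Call:
arm_command(moves=[[[0.024,0.004,0.003],[0,0,-0.103],0],[[0.047,0.008,0.005],[0,0,-0.206],0],[[0.07,0.012,0.008],[0,0,-0.308],0],[[0.094,0.016,0.01],[0,0,-0.411],0],[[0.117,0.02,0.013],[0,0,-0.514],0]])

```text
time: 1.6
tool_pos: [0.4169, -0.1316, 0.1774]
tool_rot: [-3.141, -0.0, 2.118]
contact_force: [-0.3, -0.3, 0.1]
opening: 0.0004
grip_force: 0.0
```

Call:
arm_command(moves=[[[0.018,0.015,0.003],[0,0,-0.103],0],[[0.037,0.03,0.006],[0,0,-0.206],0],[[0.055,0.045,0.008],[0,0,-0.308],0],[[0.074,0.06,0.011],[0,0,-0.411],0],[[0.092,0.075,0.014],[0,0,-0.513],0]])

```text
time: 2.1
tool_pos: [0.4335, -0.0141, 0.1634]
tool_rot: [-3.141, -0.0, 2.631]
contact_force: [0.5, -0.7, 0.9]
opening: 0.0003
grip_force: 0.0
```

Call:
arm_command(moves=[[[0.009,0.022,0.003],[0,0,-0.103],0],[[0.017,0.044,0.006],[0,0,-0.206],0],[[0.026,0.066,0.008],[0,0,-0.308],0],[[0.034,0.088,0.011],[0,0,-0.411],0],[[0.043,0.11,0.013],[0,0,-0.513],0]])

```text
time: 2.6
tool_pos: [0.4503, 0.1027, 0.1503]
tool_rot: [-3.141, -0.001, -3.139]
contact_force: [0.0, 0.0, 0.2]
opening: 0.0001
grip_force: 0.0
```

```bash
python3 - <<'E'
from h import *
st(); m,im=pic('wrist','w1.png')
plan([(.458,.102,.08,3.14,0,1)])
E
```

```text
{'time': 2.6, 'tool_pos': [0.4503, 0.1027, 0.1503], 'tool_rot': [-3.1415, -0.0008, -3.1391], 'contact_force': [0.0187, 0.0313, 0.1703], 'opening': 0.0001, 'grip_force': 0.0, 'qpos': [0.0581, 0.3114, 1.8039, -0.0001, 1.027, -1.515]}
[-0.008, -0.003, 0.07] [0.001, -0.001, 0.01] 0  -> [0.458, 0.102, 0.08] 3.14
```

View pics/w1.png

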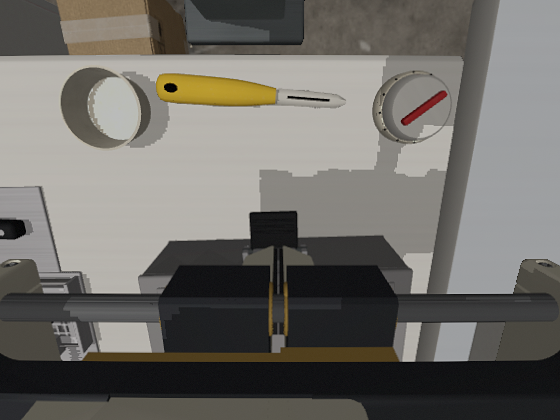

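The wrist picture shows the paddle at about (273, 229), just ahead of the closed fingertips at (279, 340). The path down is clear.

```bash
python3 - <<'E'
from h import *
m=cm('wrist'); 
for u,v,z in[(274,213,.063),(274,248,.063),(252,213,.063),(297,213,.063),(177,241,.076),(384,237,.076)]: print((u,v),onz(m,u,v,z).round(4))
E
```

```text
(274, 213) [0.449  0.1024 0.063 ]
(274, 248) [0.48   0.1026 0.063 ]
(252, 213) [0.4491 0.0845 0.063 ]
(297, 213) [0.4488 0.1211 0.063 ]
(177, 241) [0.4688 0.0257 0.076 ]
(384, 237) [0.4639 0.1895 0.076 ]
```

Call:
arm_command(moves=[[[-0.002,0,0.02],[0,0,0],0],[[-0.004,0,0.04],[0,0,0],0],[[-0.007,0,0.06],[0,0,0],0],[[-0.009,0,0.075],[0,0,0],0],[[-0.009,0,0.082],[0,0,0],0]])

```text
time: 3.15
tool_pos: [0.4587, 0.1014, 0.0673]
tool_rot: [-3.141, -0.002, 3.139]
contact_force: [0.6, -0.6, -0.6]
opening: 0.0007
grip_force: 0.0
```

Call:
arm_command(moves=[[[0,0,0.004],[0,0,0],0],[[0,0,0.008],[0,0,0],0],[[0,0,0.013],[0,0,0],0],[[0,0,0.018],[0,0,0],0],[[0,0,0.018],[0,0,0],0]])

```text
time: 3.65
tool_pos: [0.4556, 0.1017, 0.0534]
tool_rot: [-3.141, -0.006, 3.141]
contact_force: [-22.1, -2.1, 37.0]
opening: 0.0005
grip_force: 27.2
```

Call:
arm_command(moves=[[[0.0,0,0.0],[0,0,0],0],[[0.03,0,-0.01],[0,0,0],0],[[0.06,0,-0.04],[0,0,0],0],[[0.07,0,-0.08],[0,0,0],0.09],[[0.07,0,-0.13],[0,0,0],0.09]])

```text
time: 4.15
tool_pos: [0.3867, 0.1018, 0.1816]
tool_rot: [-3.141, -0.003, 3.14]
contact_force: [1.3, 0.3, 0.0]
opening: 0.0122
grip_force: 0.0
```

```bash
python3 - <<'E'
from h import *
st(); m,im=pic('top','top1.png'); cv2.imwrite('pics/c1.png',cv2.resize(im[130:330,130:410],(784,560),interpolation=cv2.INTER_CUBIC))
E
```

```text
{'time': 4.15, 'tool_pos': [0.3867, 0.1018, 0.1816], 'tool_rot': [-3.1413, -0.0033, 3.1399], 'contact_force': [1.3447, 0.2616, 0.0277], 'opening': 0.0122, 'grip_force': 0.0, 'qpos': [0.0652, 0.1639, 1.9063, -0.0001, 1.0746, -1.5039]}
```

View pics/c1.png

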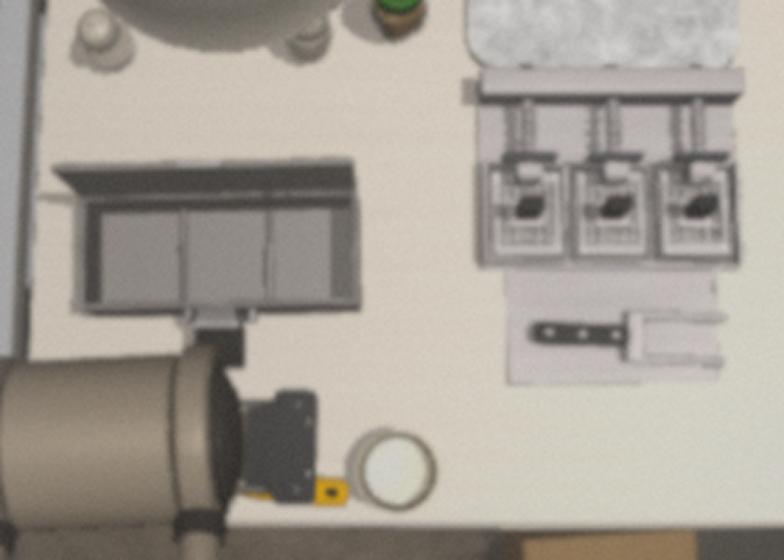

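The lid stands open and the key is where it was. Next I move over the key with the wrist camera on the fork side (yaw -1.6).

```bash
python3 - <<'E'
from h import *
plan([(.483,-.195,.18,-1.6,.06,7)])
E
```

```text
[-0.013, -0.042, 0.002] [0.005, 0.011, 0.677] 0.06  -> [0.405, 0.06, 0.188] 2.46
[-0.037, -0.025, 0.001] [-0.0, 0.0, 0.677] 0.06  -> [0.418, 0.017, 0.187] 1.79
[-0.044, 0.004, 0.001] [-0.0, 0.0, 0.678] 0.06  -> [0.431, -0.025, 0.186] 1.11
[-0.033, 0.031, 0.002] [0.0, 0.0, 0.677] 0.06  -> [0.444, -0.068, 0.184] 0.43
[-0.006, 0.044, 0.001] [0.0, 0.0, 0.677] 0.06  -> [0.457, -0.11, 0.183] -0.25
[0.023, 0.038, 0.002] [0.0, 0.0, 0.677] 0.06  -> [0.47, -0.153, 0.181] -0.92
[0.041, 0.015, 0.001] [0.0, -0.0, 0.677] 0.06  -> [0.483, -0.195, 0.18] -1.6
```

Call:
arm_command(moves=[[[-0.005,-0.015,0],[0,0.002,0.135],0.06],[[-0.009,-0.03,0],[0,0.004,0.27],0.06],[[-0.013,-0.042,0],[0,0.005,0.406],0.06],[[-0.013,-0.042,0],[0,0.005,0.54],0.06],[[-0.013,-0.042,0.002],[0,0.005,0.677],0.06]])

```text
time: 4.7
tool_pos: [0.4029, 0.0594, 0.1795]
tool_rot: [-3.141, -0.003, 2.456]
contact_force: [0.5, -0.1, 0.5]
opening: 0.0555
grip_force: 0.0
```

Call:
arm_command(moves=[[[-0.01,-0.006,0],[0,0,0.135],0.06],[[-0.02,-0.013,0],[0,0,0.27],0.06],[[-0.03,-0.02,0],[0,0,0.406],0.06],[[-0.037,-0.025,0],[0,0,0.54],0.06],[[-0.037,-0.025,0.001],[0,0,0.677],0.06]])

```text
time: 5.2
tool_pos: [0.4161, 0.0162, 0.1782]
tool_rot: [-3.139, -0.002, 1.779]
contact_force: [0.7, 0.3, 0.0]
opening: 0.0603
grip_force: 0.0
```

Call:
arm_command(moves=[[[-0.015,0.001,0],[0,0,0.135],0.06],[[-0.03,0.003,0],[0,0,0.27],0.06],[[-0.044,0.004,0],[0,0,0.406],0.06],[[-0.044,0.004,0],[0,0,0.54],0.06],[[-0.044,0.004,0.001],[0,0,0.678],0.06]])

```text
time: 5.7
tool_pos: [0.4291, -0.0256, 0.1771]
tool_rot: [-3.138, 0.0, 1.101]
contact_force: [-0.6, -0.8, -0.5]
opening: 0.0598
grip_force: 0.0
```

Call:
arm_command(moves=[[[-0.01,0.01,0],[0,0,0.135],0.06],[[-0.02,0.02,0],[0,0,0.27],0.06],[[-0.033,0.031,0],[0,0,0.406],0.06],[[-0.033,0.031,0],[0,0,0.54],0.06],[[-0.033,0.031,0.002],[0,0,0.677],0.06]])

```text
time: 6.2
tool_pos: [0.4422, -0.069, 0.175]
tool_rot: [-3.14, 0.002, 0.424]
contact_force: [0.2, 0.3, -0.0]
opening: 0.0599
grip_force: 0.0
```

Call:
arm_command(moves=[[[-0.002,0.015,0],[0,0,0.135],0.06],[[-0.004,0.03,0],[0,0,0.27],0.06],[[-0.006,0.044,0],[0,0,0.406],0.06],[[-0.006,0.044,0],[0,0,0.54],0.06],[[-0.006,0.044,0.001],[0,0,0.677],0.06]])

```text
time: 6.7
tool_pos: [0.455, -0.1115, 0.1738]
tool_rot: [-3.141, 0.003, -0.253]
contact_force: [0.5, 0.4, 0.8]
opening: 0.06
grip_force: 0.0
```

Call:
arm_command(moves=[[[0.008,0.013,0],[0,0,0.135],0.06],[[0.016,0.026,0],[0,0,0.27],0.06],[[0.023,0.038,0],[0,0,0.406],0.06],[[0.023,0.038,0],[0,0,0.54],0.06],[[0.023,0.038,0.002],[0,0,0.677],0.06]])

```text
time: 7.2
tool_pos: [0.4681, -0.154, 0.1718]
tool_rot: [3.14, 0.002, -0.93]
contact_force: [0.2, 0.8, -0.5]
opening: 0.0599
grip_force: 0.0
```

Call:
arm_command(moves=[[[0.014,0.005,0],[0,0,0.135],0.06],[[0.028,0.01,0],[0,0,0.27],0.06],[[0.041,0.015,0],[0,0,0.406],0.06],[[0.041,0.015,0],[0,0,0.54],0.06],[[0.041,0.015,0.001],[0,0,0.677],0.06]])

```text
time: 7.7
tool_pos: [0.4807, -0.1957, 0.1705]
tool_rot: [3.138, 0.001, -1.607]
contact_force: [0.2, 0.6, 0.2]
opening: 0.0601
grip_force: 0.0
```

```bash
python3 - <<'E'
from h import *
st(); m,im=pic('wrist','w2.png'); w=m; print((-w['R'].T@w['t']).round(3))
E
```

```text
{'time': 7.7, 'tool_pos': [0.4807, -0.1957, 0.1705], 'tool_rot': [3.1382, 0.0007, -1.6067], 'contact_force': [0.2292, 0.565, 0.2113], 'opening': 0.0601, 'grip_force': 0.0, 'qpos': [-0.5337, 0.3859, 1.6234, -0.0011, 1.1357, 2.6443]}
[ 0.478 -0.277  0.327]
```

View pics/w2.png

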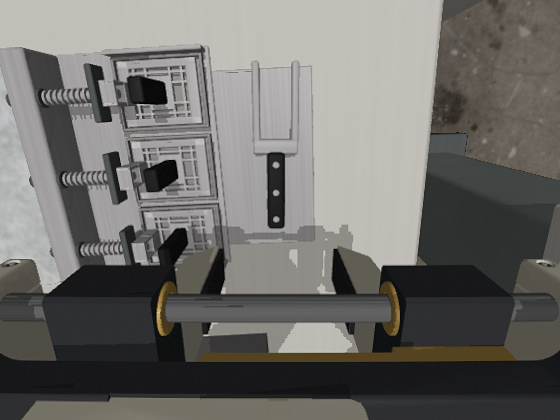

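The wrist view is sharp. The key's black handle runs from (276, 153) to (276, 229) and its prong tips are at (255, 62) and (296, 62). The three locked plates are on the left, with their collars at (93, 94), (111, 178) and (127, 245).

```bash
python3 - <<'E'
from h import *
m=cm('wrist'); im=cv2.imread('pics/w2.png')
g=(im[145:236,255:300].max(2)<70).astype(np.uint8); n,l,S,C=cv2.connectedComponentsWithStats(g); i=1+np.argmax(S[1:,4]); print(S[i],C[i])
cnt=np.argwhere(l==i)[:,::-1]+[255,145]; r=cv2.minAreaRect(cnt.astype(np.float32)); print(r)
for b in cv2.boxPoints(r): print(onz(m,*b,.022).round(4))
c=onz(m,*r[0],.022); print('c',c.round(4))
a,b=onz(m,255,62,.0175),onz(m,296,62,.0175); f=(a+b)/2; print(a.round(4),b.round(4),f.round(4),np.linalg.norm(f[:2]-c[:2]),np.arctan2(*(f-c)[[1,0]]))
for n,u,v,z in[('apronR',212,70,.004),('apronL',313,66,.004),('cradle2 c',205,47,.015),('cradle2 c2',211,128,.015),('coll2',98,65,.056),('coll2b',104,122,.056),('coll1a',114,152,.056),('coll1b',120,203,.056)]: print(n,onz(m,u,v,z).round(4))
E
```

```text
[  12    8   18   75 1158] [20.81865285 44.14075993]
((275.5, 190.0), (74.0, 17.0), 90.0)
[ 0.4885 -0.2376  0.022 ]
[ 0.4722 -0.2369  0.022 ]
[ 0.4749 -0.1611  0.022 ]
[ 0.4924 -0.1619  0.022 ]
c [ 0.482  -0.2007  0.022 ]
[ 0.4953 -0.3187  0.0175] [ 0.4585 -0.3172  0.0175] [ 0.4769 -0.3179  0.0175] 0.1173336528359975 -1.6141797517339833
apronR [ 0.537  -0.3153  0.004 ]
apronL [ 0.4417 -0.3148  0.004 ]
cradle2 c [ 0.5394 -0.3333  0.015 ]
cradle2 c2 [ 0.5412 -0.2627  0.015 ]
coll2 [ 0.6174 -0.3169  0.056 ]
coll2b [ 0.6213 -0.2734  0.056 ]
coll1a [ 0.6178 -0.2485  0.056 ]
coll1b [ 0.6213 -0.2032  0.056 ]
```

```bash
python3 - <<'E'
from h import *
plan([(.482,-.2005,.05,-1.614,.045,1),(.482,-.2005,.0065,-1.614,.045,1)])
E
```

```text
[0.005, -0.002, 0.12] [0.004, 0.001, 0.001] 0.045  -> [0.482, -0.2, 0.05] -1.61
[0.0, -0.0, 0.044] [-0.0, -0.0, -0.0] 0.045  -> [0.482, -0.2, 0.006] -1.61
```

Call:
arm_command(moves=[[[0.001,0,0.02],[0.004,0.001,0.001],0.045],[[0.002,-0.001,0.05],[0.004,0.001,0.001],0.045],[[0.005,-0.002,0.08],[0.004,0.001,0.001],0.045],[[0.005,-0.002,0.11],[0.004,0.001,0.001],0.045],[[0.005,-0.002,0.12],[0.004,0.001,0.001],0.045]])

```text
time: 8.25
tool_pos: [0.4804, -0.1992, 0.0478]
tool_rot: [3.137, 0.002, -1.599]
contact_force: [0.4, -0.3, 0.2]
opening: 0.0454
grip_force: 0.0
```

Call:
arm_command(moves=[[[0,0,0.012],[0,0,0],0.045],[[0,0,0.024],[0,0,0],0.045],[[0,0,0.036],[0,0,0],0.045],[[0,0,0.043],[0,0,0],0.045],[[0,0,0.043],[0,0,0],0.045]])

```text
time: 8.75
tool_pos: [0.4813, -0.1996, 0.0062]
tool_rot: [3.14, 0.001, -1.601]
contact_force: [0.3, 0.5, 1.2]
opening: 0.0451
grip_force: 0.0
```

Call:
arm_command(moves=[[[0,0,0],[0,0,0],0.01],[[0,0,0],[0,0,0],0.01],[[0,0,0],[0,0,0],0.01],[[0,0,0],[0,0,0],0.01],[[0,0,0],[0,0,0],0.01]], squeeze=45)

```text
time: 9.25
tool_pos: [0.482, -0.2, 0.0073]
tool_rot: [3.142, 0.0, -1.601]
contact_force: [0.1, -0.8, 2.3]
opening: 0.0177
grip_force: 45.0
```

```bash
python3 - <<'E'
from h import *
st()
E
```

```text
{'time': 9.25, 'tool_pos': [0.482, -0.2, 0.0073], 'tool_rot': [3.1416, 0.0, -1.6012], 'contact_force': [0.0866, -0.7684, 2.3331], 'opening': 0.0177, 'grip_force': 45.0005, 'qpos': [-0.5403, 0.6169, 1.7791, 0.0, 0.7457, 2.6316]}
```

```bash
python3 - <<'E'
from h import *
plan([(.482,-.2,.06,-1.601,.01,1),(.43,-.18,.09,.017,.01,3)])
E
```

```text
[-0.0, -0.0, -0.053] [0.0, 0.0, -0.0] 0.01  -> [0.482, -0.2, 0.06] -1.6
[-0.006, 0.018, -0.01] [0.0, 0.0, -0.539] 0.01  -> [0.465, -0.193, 0.07] -1.06
[-0.014, 0.011, -0.01] [-0.0, 0.0, -0.54] 0.01  -> [0.447, -0.187, 0.08] -0.52
[-0.019, 0.003, -0.01] [-0.0, 0.0, -0.539] 0.01  -> [0.43, -0.18, 0.09] 0.02
```

Call:
arm_command(moves=[[[0,0,-0.01],[0,0,0],0.01],[[0,0,-0.02],[0,0,0],0.01],[[0,0,-0.035],[0,0,0],0.01],[[0,0,-0.053],[0,0,0],0.01],[[0,0,-0.053],[0,0,0],0.01]])

```text
time: 9.75
tool_pos: [0.4833, -0.2008, 0.0626]
tool_rot: [-3.138, -0.002, -1.601]
contact_force: [0.0, 0.7, -2.0]
opening: 0.0175
grip_force: 45.0
```

Call:
arm_command(moves=[[[-0.001,0.004,-0.002],[0,0,-0.108],0.01],[[-0.002,0.007,-0.004],[0,0,-0.216],0.01],[[-0.004,0.011,-0.006],[0,0,-0.323],0.01],[[-0.005,0.014,-0.008],[0,0,-0.431],0.01],[[-0.006,0.018,-0.01],[0,0,-0.539],0.01]])

```text
time: 10.25
tool_pos: [0.4636, -0.1932, 0.0696]
tool_rot: [3.141, 0.001, -1.058]
contact_force: [-0.1, 1.1, -1.3]
opening: 0.0175
grip_force: 45.0
```

Call:
arm_command(moves=[[[-0.003,0.002,-0.002],[0,0,-0.108],0.01],[[-0.006,0.004,-0.004],[0,0,-0.216],0.01],[[-0.008,0.007,-0.006],[0,0,-0.323],0.01],[[-0.011,0.009,-0.008],[0,0,-0.431],0.01],[[-0.014,0.011,-0.01],[0,0,-0.54],0.01]])

```text
time: 10.75
tool_pos: [0.4471, -0.1863, 0.0797]
tool_rot: [-3.142, 0.001, -0.518]
contact_force: [0.4, -0.3, -0.5]
opening: 0.0176
grip_force: 45.0
```

Call:
arm_command(moves=[[[-0.004,0.001,-0.002],[0,0,-0.108],0.01],[[-0.008,0.001,-0.004],[0,0,-0.216],0.01],[[-0.011,0.002,-0.006],[0,0,-0.323],0.01],[[-0.015,0.002,-0.008],[0,0,-0.431],0.01],[[-0.019,0.003,-0.01],[0,0,-0.539],0.01]])

```text
time: 11.25
tool_pos: [0.4292, -0.1794, 0.0897]
tool_rot: [-3.141, 0.001, 0.021]
contact_force: [-0.6, 0.1, -1.6]
opening: 0.0178
grip_force: 45.0
```

```bash
python3 - <<'E'
from h import *
st(); m,im=pic('wrist','w3.png'); w=m; print((-w['R'].T@w['t']).round(3)); st()
E
```

```text
{'time': 11.25, 'tool_pos': [0.4292, -0.1794, 0.0897], 'tool_rot': [-3.1409, 0.0011, 0.0214], 'contact_force': [-0.5505, 0.1481, -1.62], 'opening': 0.0178, 'grip_force': 44.9991, 'qpos': [-0.5609, 0.4046, 1.8675, 0.0, 0.8708, 0.9886]}
[ 0.511 -0.178  0.246]
{'time': 11.3, 'tool_pos': [0.4286, -0.1792, 0.0899], 'tool_rot': [-3.1406, 0.0016, 0.0266], 'contact_force': [0.0984, 0.4751, -1.8711], 'opening': 0.0174, 'grip_force': 44.9999, 'qpos': [-0.5611, 0.4037, 1.8684, -0.0001, 0.8714, 0.9832]}
```

View pics/w3.png

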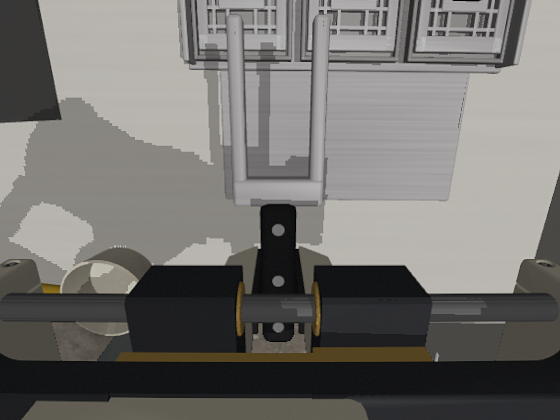

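The prong tips show at (235, 18) and (321, 18), with the handle held square. I'll move forward and up so the collars come into view.

Call:
arm_command(moves=[[[0.01,0.003,-0.008],[0,0,0.004],0.01],[[0.02,0.006,-0.016],[0,0,0.008],0.01],[[0.03,0.01,-0.024],[0,0,0.008],0.01],[[0.04,0.014,-0.032],[0,0,0.008],0.01],[[0.05,0.018,-0.04],[0,0,0.008],0.01]])

```text
time: 11.8
tool_pos: [0.4801, -0.1969, 0.1298]
tool_rot: [-3.141, 0.001, 0.007]
contact_force: [0.4, -0.5, -2.2]
opening: 0.0178
grip_force: 45.0
```

```bash
python3 - <<'E'
from h import *
from numpy import *
m=cm('wrist'); st(); m,im=pic('wrist','w4.png'); print((-m['R'].T@m['t']).round(3))
E
```

```text
{'time': 11.8, 'tool_pos': [0.4801, -0.1969, 0.1298], 'tool_rot': [-3.1409, 0.0012, 0.0066], 'contact_force': [0.3589, -0.5131, -2.1646], 'opening': 0.0178, 'grip_force': 44.9992, 'qpos': [-0.5369, 0.4317, 1.6781, -0.0, 1.0332, 1.0274]}
[ 0.562 -0.196  0.286]
```

View pics/w4.png

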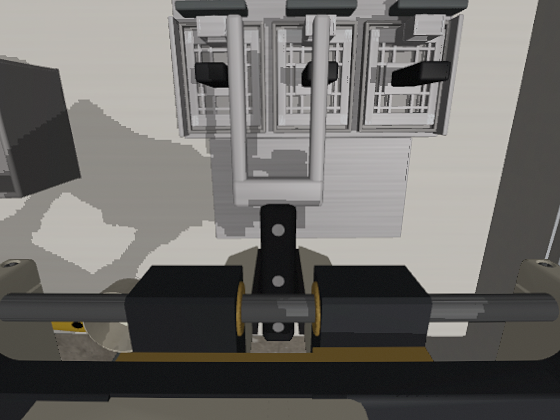

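The three dark collars show at the top edge, at columns 200–268, 286–357 and 390–467, with their lower edges near row 13. The lugs sit below them and the prong tips are at (236, 18) and (321, 18).

```bash
python3 - <<'E'
from h import *
im=cv2.imread('pics/w4.png'); m=cm('wrist'); s=st()
T=np.array(s['tool_pos'])
for n,(u,v) in dict(tL=(236,18),tR=(321,18)).items(): print(n,(onz(m,u,v,.137)-T).round(4))
g=(im[0:25].max(2)<75).astype(np.uint8); n,l,S,C=cv2.connectedComponentsWithStats(g)
for i in range(1,n):
    if S[i,4]>150:
        x,y,w,h,a=S[i]; col=np.argwhere(l==i); r=col[:,0].max(); cs=col[col[:,0]==min(r,10)][:,1]
        print(S[i],r,cs.min(),cs.max(),onz(m,cs.min(),min(r,10),.037).round(4),onz(m,cs.max(),min(r,10),.037).round(4))
        print('  bottom',onz(m,C[i][0],r+.5,.036).round(4))
hb=(im[50:100,180:460].max(2)<60).astype(np.uint8); n,l,S,C=cv2.connectedComponentsWithStats(hb)
for i in range(1,n):
    if S[i,4]>100: print('handle',S[i]+[180,50,0,0,0])
E
```

```text
{'time': 11.85, 'tool_pos': [0.4823, -0.198, 0.1313], 'tool_rot': [3.1402, -0.0026, 0.0065], 'contact_force': [2.0602, -1.4665, -0.4611], 'opening': 0.0175, 'grip_force': 44.9992, 'qpos': [-0.5367, 0.4317, 1.6734, 0.0002, 1.0335, 1.0275]}
tL [0.1189 0.0187 0.0057]
tR [ 0.1192 -0.0173  0.0057]
[286   1  70  16 569] 16 286 354 [ 0.6313 -0.2027  0.037 ] [ 0.6318 -0.2504  0.037 ]
  bottom [ 0.6277 -0.2256  0.036 ]
[370   0  96  25 774] 24 389 461 [ 0.6321 -0.275   0.037 ] [ 0.633 -0.326  0.037]
  bottom [ 0.6235 -0.297   0.036 ]
[176   4  72  14 544] 17 177 247 [ 0.6308 -0.1264  0.037 ] [ 0.631  -0.1754  0.037 ]
  bottom [ 0.6265 -0.1506  0.036 ]
handle [ 391   50   62   50 1338]
handle [302  61  10  26 203]
handle [328  61  10  23 183]
handle [195  62  34  26 764]
```

```bash
python3 - <<'E'
from h import *
plan([(.487,-.155,.12,.0175,.01,1),(.487,-.155,.07,.0175,.01,1),(.487,-.155,.04,.0175,.01,1),(.502,-.155,.04,.0175,.01,1)])
E
```

```text
[0.005, -0.043, 0.011] [0.001, -0.003, -0.011] 0.01  -> [0.487, -0.155, 0.12] 0.02
[-0.0, -0.0, 0.05] [0.0, 0.0, 0.0] 0.01  -> [0.487, -0.155, 0.07] 0.02
[-0.0, -0.0, 0.03] [0.0, 0.0, 0.0] 0.01  -> [0.487, -0.155, 0.04] 0.02
[0.015, 0.0, 0.0] [0.0, 0.0, 0.0] 0.01  -> [0.502, -0.155, 0.04] 0.02
```

Call:
arm_command(moves=[[[0.001,-0.01,0.002],[0,-0.001,-0.003],0.01],[[0.002,-0.02,0.004],[0,-0.002,-0.006],0.01],[[0.004,-0.032,0.008],[0,-0.002,-0.01],0.01],[[0.005,-0.043,0.011],[0,-0.002,-0.011],0.01],[[0.005,-0.043,0.011],[0,-0.002,-0.011],0.01]])

```text
time: 12.35
tool_pos: [0.4839, -0.1516, 0.1181]
tool_rot: [-3.14, 0.004, 0.022]
contact_force: [0.7, -0.6, -2.3]
opening: 0.0175
grip_force: 45.0
```

Call:
arm_command(moves=[[[0,0,0.01],[0,0,0],0.01],[[0,0,0.02],[0,0,0],0.01],[[0,0,0.03],[0,0,0],0.01],[[0,0,0.04],[0,0,0],0.01],[[0,0,0.04],[0,0,0],0.01]])

```text
time: 12.85
tool_pos: [0.4833, -0.1535, 0.0771]
tool_rot: [-3.14, 0.006, 0.019]
contact_force: [-0.6, 0.4, -1.3]
opening: 0.0174
grip_force: 45.0
```

```bash
python3 - <<'E'
from h import *
st(); m,im=pic('wrist','w5.png'); cv2.imwrite('pics/w5c.png',cv2.resize(im[0:200,140:420],(784,560)))
plan([(.487,-.155,.04,.0175,.01,1)])
E
```

```text
{'time': 12.85, 'tool_pos': [0.4833, -0.1535, 0.0771], 'tool_rot': [-3.1396, 0.0057, 0.0193], 'contact_force': [-0.6057, 0.3851, -1.3463], 'opening': 0.0174, 'grip_force': 44.9993, 'qpos': [-0.4583, 0.4881, 1.7627, -0.0011, 0.8968, 1.0939]}
[0.003, 0.001, 0.038] [-0.001, 0.004, 0.002] 0.01  -> [0.487, -0.155, 0.04] 0.02
```

View pics/w5c.png

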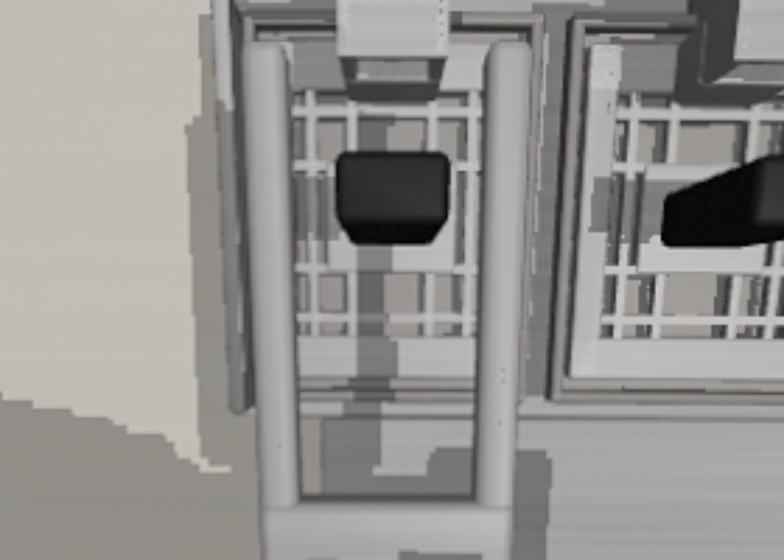

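The fork straddles handle and lug evenly: prong inner edges at 293 and 487, handle at 336–450. Now down and push.

Call:
arm_command(moves=[[[0.002,0.001,0.01],[0,0.002,0.001],0.01],[[0.003,0.001,0.02],[0,0.003,0.002],0.01],[[0.003,0.001,0.03],[0,0.003,0.002],0.01],[[0.003,0.001,0.037],[0,0.003,0.002],0.01],[[0.003,0.001,0.037],[0,0.003,0.002],0.01]])

```text
time: 13.4
tool_pos: [0.4865, -0.1543, 0.0406]
tool_rot: [-3.14, 0.002, 0.018]
contact_force: [-0.3, -0.0, -2.4]
opening: 0.0177
grip_force: 45.0
```

Call:
arm_command(moves=[[[0.004,0,0],[0,0,0],0.01],[[0.008,0,0],[0,0,0],0.01],[[0.012,0,0],[0,0,0],0.01],[[0.016,0,0],[0,0,0],0.01],[[0.02,0,0],[0,0,0],0.01]])

```text
time: 13.9
tool_pos: [0.506, -0.1539, 0.0417]
tool_rot: [-3.14, 0.003, 0.018]
contact_force: [-7.2, -2.1, 0.7]
opening: 0.0176
grip_force: 45.0
```

Call:
arm_command(moves=[[[0.004,0,0],[0,0,0],0.01],[[0.008,0,0],[0,0,0],0.01],[[0.012,0,0],[0,0,0],0.01],[[0.015,0,0],[0,0,0],0.01],[[0.015,0,0],[0,0,0],0.01]])

```text
time: 14.4
tool_pos: [0.521, -0.1538, 0.0417]
tool_rot: [-3.14, 0.003, 0.018]
contact_force: [-7.4, -0.3, 1.6]
opening: 0.0177
grip_force: 45.0
```

Call:
arm_command(moves=[[[0.001,0,0],[0,0,0],0.01],[[0.002,0,0],[0,0,0],0.01],[[0.003,0,0],[0,0,0],0.01],[[0.003,0,0],[0,0,0],0.01],[[0.003,0,0],[0,0,0],0.01]])

```text
time: 14.9
tool_pos: [0.5226, -0.1536, 0.0415]
tool_rot: [-3.14, 0.006, 0.018]
contact_force: [-10.6, -1.0, 2.9]
opening: 0.0177
grip_force: 45.0
```

```bash
python3 - <<'E'
from h import *
st(); m,im=pic('wrist','w6.png'); cv2.imwrite('pics/w6c.png',cv2.resize(im[0:200,140:420],(784,560)))
E
```

```text
{'time': 14.9, 'tool_pos': [0.5226, -0.1536, 0.0415], 'tool_rot': [-3.1396, 0.0058, 0.0179], 'contact_force': [-10.6023, -1.035, 2.9431], 'opening': 0.0177, 'grip_force': 45.0158, 'qpos': [-0.4262, 0.5948, 1.6857, -0.001, 0.8672, 1.1274]}
```

View pics/w6c.png

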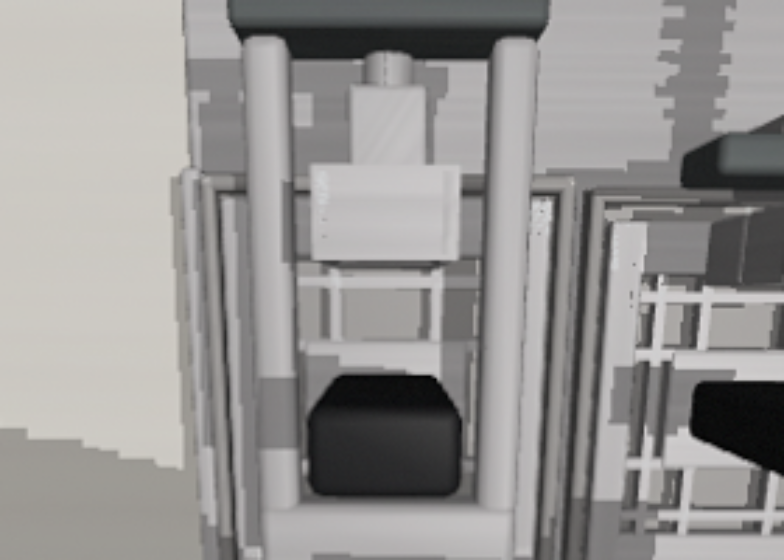

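Dock 0's plate is up: the lug is now 150 px wide, which puts its top near 0.07 m, and the bar is drawn back. On to dock 1 with the same motion, 72 mm over.

Call:
arm_command(moves=[[[-0.008,0,0],[0,0,0],0.01],[[-0.016,0,0],[0,0,0],0.01],[[-0.026,0,0],[0,0,0],0.01],[[-0.037,0,0],[0,0,0],0.01],[[-0.037,0,0],[0,0,0],0.01]])

```text
time: 15.45
tool_pos: [0.4868, -0.1544, 0.0419]
tool_rot: [-3.141, 0.001, 0.017]
contact_force: [-0.6, 0.4, -0.8]
opening: 0.0177
grip_force: 45.0
```

Call:
arm_command(moves=[[[0,0,-0.02],[0,0,0],0.01],[[0,0,-0.04],[0,0,0],0.01],[[0,0,-0.06],[0,0,0],0.01],[[0,0,-0.075],[0,0,0],0.01],[[0,0,-0.075],[0,0,0],0.01]])

```text
time: 15.95
tool_pos: [0.4899, -0.1554, 0.119]
tool_rot: [3.14, -0.005, 0.018]
contact_force: [0.0, -1.5, -1.4]
opening: 0.0176
grip_force: 45.0
```

Call:
arm_command(moves=[[[0,0.018,0],[0,0,0],0.01],[[0,0.036,0],[0,0,0],0.01],[[0,0.054,0],[0,0,0],0.01],[[0,0.072,0],[0,0,0],0.01],[[0,0.072,0],[0,0,0],0.01]])

```text
time: 16.45
tool_pos: [0.4897, -0.2291, 0.1164]
tool_rot: [3.141, -0.001, 0.016]
contact_force: [-0.3, -0.4, -1.7]
opening: 0.0175
grip_force: 45.0
```

Call:
arm_command(moves=[[[0,0,0.01],[0,0,0],0.01],[[0,0,0.02],[0,0,0],0.01],[[0,0,0.03],[0,0,0],0.01],[[0,0,0.038],[0,0,0],0.01],[[0,0,0.038],[0,0,0],0.01]])

```text
time: 16.95
tool_pos: [0.4888, -0.2258, 0.0773]
tool_rot: [-3.139, 0.002, 0.018]
contact_force: [0.4, 0.5, -2.6]
opening: 0.0175
grip_force: 45.0
```

```bash
python3 - <<'E'
from h import *
st(); m,im=pic('wrist','w7.png'); cv2.imwrite('pics/w7c.png',cv2.resize(im[0:200,140:420],(784,560)))
E
```

```text
{'time': 16.95, 'tool_pos': [0.4888, -0.2258, 0.0773], 'tool_rot': [-3.1394, 0.0022, 0.0184], 'contact_force': [0.3909, 0.5339, -2.6461], 'opening': 0.0175, 'grip_force': 44.9994, 'qpos': [-0.5754, 0.5324, 1.6773, 0.0007, 0.935, 0.9766]}
```

View pics/w7c.png

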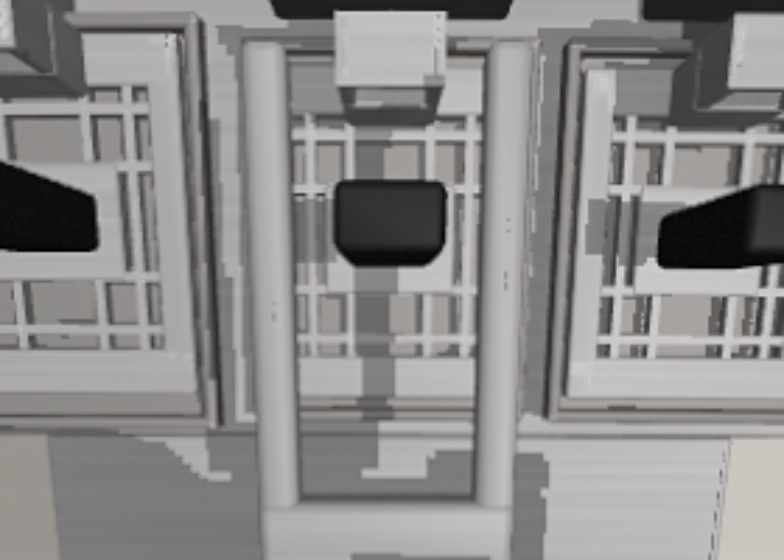

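Centred again on dock 1 (handle at 335–447 between prong edges 290 and 487), and dock 0 is visibly raised on the left. I push here, then repeat for dock 2.

Call:
arm_command(moves=[[[0,0,0.01],[0,0,0],0.01],[[0,0,0.02],[0,0,0],0.01],[[0,0,0.03],[0,0,0],0.01],[[0,0,0.036],[0,0,0],0.01],[[0,0,0.036],[0,0,0],0.01]])

```text
time: 17.5
tool_pos: [0.489, -0.2263, 0.0417]
tool_rot: [-3.14, 0.002, 0.018]
contact_force: [0.5, -0.2, -1.7]
opening: 0.0178
grip_force: 45.0
```

Call:
arm_command(moves=[[[0.004,0,0],[0,0,0],0.01],[[0.008,0,0],[0,0,0],0.01],[[0.012,0,0],[0,0,0],0.01],[[0.016,0,0],[0,0,0],0.01],[[0.02,0,0],[0,0,0],0.01]])

```text
time: 18.0
tool_pos: [0.5082, -0.226, 0.0426]
tool_rot: [-3.14, 0.003, 0.018]
contact_force: [-7.5, -2.2, 0.6]
opening: 0.0173
grip_force: 45.0
```

Call:
arm_command(moves=[[[0.004,0,0],[0,0,0],0.01],[[0.008,0,0],[0,0,0],0.01],[[0.012,0,0],[0,0,0],0.01],[[0.016,0,0],[0,0,0],0.01],[[0.017,0,0],[0,0,0],0.01]])

```text
time: 18.5
tool_pos: [0.5237, -0.2255, 0.0423]
tool_rot: [-3.139, 0.007, 0.018]
contact_force: [-14.1, -1.7, 2.4]
opening: 0.0178
grip_force: 45.0
```

```bash
python3 - <<'E'
from h import *
st(); m,im=pic('wrist','w8.png')
for f in('w6','w8'):
    a=cv2.imread(f'pics/{f}.png'); g=(a[120:185,235:320].max(2)<60).astype(np.uint8); n,l,S,C=cv2.connectedComponentsWithStats(g); i=1+np.argmax(S[1:,4]); print(f,S[i]+[235,120,0,0,0])
E
```

```text
{'time': 18.5, 'tool_pos': [0.5237, -0.2255, 0.0423], 'tool_rot': [-3.1392, 0.0068, 0.0182], 'contact_force': [-14.0805, -1.732, 2.4142], 'opening': 0.0178, 'grip_force': 45.0116, 'qpos': [-0.5402, 0.6297, 1.6089, -0.0019, 0.91, 1.0137]}
w6 [ 250  134   55   44 2169]
w8 [ 250  132   55   43 1910]
```

Dock 1 gives the same handle width as dock 0, so it is freed. Now dock 2.

Call:
arm_command(moves=[[[-0.008,0,0],[0,0,0],0.01],[[-0.016,0,0],[0,0,0],0.01],[[-0.026,0,0],[0,0,0],0.01],[[-0.037,0,0],[0,0,0],0.01],[[-0.037,0,0],[0,0,0],0.01]])

```text
time: 19.05
tool_pos: [0.4882, -0.2265, 0.0429]
tool_rot: [-3.141, 0.001, 0.017]
contact_force: [-0.1, -0.1, -1.4]
opening: 0.0177
grip_force: 45.0
```

Call:
arm_command(moves=[[[0,0,-0.02],[0,0,0],0.01],[[0,0,-0.04],[0,0,0],0.01],[[0,0,-0.06],[0,0,0],0.01],[[0,0,-0.075],[0,0,0],0.01],[[0,0,-0.075],[0,0,0],0.01]])

```text
time: 19.55
tool_pos: [0.4911, -0.2275, 0.1201]
tool_rot: [3.139, -0.005, 0.018]
contact_force: [0.6, -0.1, -3.1]
opening: 0.0172
grip_force: 45.0
```

Call:
arm_command(moves=[[[0,0.018,0],[0,0,0],0.01],[[0,0.036,0],[0,0,0],0.01],[[0,0.054,0],[0,0,0],0.01],[[0,0.072,0],[0,0,0],0.01],[[0,0.072,0],[0,0,0],0.01]])

```text
time: 20.05
tool_pos: [0.4906, -0.302, 0.1173]
tool_rot: [3.141, -0.0, 0.015]
contact_force: [-0.1, 0.2, -2.1]
opening: 0.0174
grip_force: 45.0
```

Call:
arm_command(moves=[[[0,0,0.01],[0,0,0],0.01],[[0,0,0.02],[0,0,0],0.01],[[0,0,0.03],[0,0,0],0.01],[[0,0,0.038],[0,0,0],0.01],[[0,0,0.038],[0,0,0],0.01]])

```text
time: 20.55
tool_pos: [0.4902, -0.2976, 0.0782]
tool_rot: [-3.139, 0.002, 0.018]
contact_force: [-0.4, -0.3, -1.6]
opening: 0.0177
grip_force: 45.0
```

```bash
python3 - <<'E'
from h import *
st(); m,im=pic('wrist','w9.png')
for f in('w7','w9'):
    a=cv2.imread(f'pics/{f}.png'); g=(a[50:110,250:315].max(2)<60).astype(np.uint8); n,l,S,C=cv2.connectedComponentsWithStats(g); i=1+np.argmax(S[1:,4]); print(f,S[i]+[250,50,0,0,0])
    r=a[130,220:340].mean(1); print(np.round(r[::4]).astype(int))
E
```

```text
{'time': 20.55, 'tool_pos': [0.4902, -0.2976, 0.0782], 'tool_rot': [-3.1391, 0.002, 0.0184], 'contact_force': [-0.3514, -0.2893, -1.6046], 'opening': 0.0177, 'grip_force': 44.9975, 'qpos': [-0.6796, 0.5839, 1.5739, 0.0007, 0.987, 0.8724]}
w7 [ 259   64   41   31 1158]
[127 160 122 146 173 185 142 179 178 179 180 181 185 129 131 126 185 186
 186 187 188 189 194 135 176 189 164 115 122  66]
w9 [ 260   65   40   31 1053]
[127 172 127 153 180 193 156 188 187 187 188 190 137 138 138 134 193 195
 195 196 196 197 200 133 183 184 175  65 175 182]
```

Handle spans 260–299, the same as dock 1, so it is centred. Pushing.

Call:
arm_command(moves=[[[0,0,0.01],[0,0,0],0.01],[[0,0,0.02],[0,0,0],0.01],[[0,0,0.03],[0,0,0],0.01],[[0,0,0.036],[0,0,0],0.01],[[0,0,0.036],[0,0,0],0.01]])

```text
time: 21.1
tool_pos: [0.4903, -0.2982, 0.0425]
tool_rot: [-3.14, 0.001, 0.018]
contact_force: [-0.7, 0.0, -2.0]
opening: 0.0177
grip_force: 45.0
```

Call:
arm_command(moves=[[[0.004,0,0],[0,0,0],0.01],[[0.008,0,0],[0,0,0],0.01],[[0.012,0,0],[0,0,0],0.01],[[0.016,0,0],[0,0,0],0.01],[[0.02,0,0],[0,0,0],0.01]])

```text
time: 21.6
tool_pos: [0.5096, -0.2981, 0.0437]
tool_rot: [-3.14, 0.003, 0.018]
contact_force: [-8.4, -1.5, 0.8]
opening: 0.0177
grip_force: 45.0
```

Call:
arm_command(moves=[[[0.004,0,0],[0,0,0],0.01],[[0.008,0,0],[0,0,0],0.01],[[0.012,0,0],[0,0,0],0.01],[[0.016,0,0],[0,0,0],0.01],[[0.017,0,0],[0,0,0],0.01]])

```text
time: 22.1
tool_pos: [0.5248, -0.2977, 0.0433]
tool_rot: [-3.139, 0.007, 0.018]
contact_force: [-15.4, -2.3, 2.1]
opening: 0.0176
grip_force: 45.0
```

```bash
python3 - <<'E'
from h import *
st(); m,im=pic('wrist','w10.png')
for f in('w6','w10'):
    a=cv2.imread(f'pics/{f}.png'); g=(a[120:185,235:320].max(2)<60).astype(np.uint8); n,l,S,C=cv2.connectedComponentsWithStats(g); i=1+np.argmax(S[1:,4]); print(f,S[i]+[235,120,0,0,0])
E
```

```text
{'time': 22.1, 'tool_pos': [0.5248, -0.2977, 0.0433], 'tool_rot': [-3.139, 0.0071, 0.0181], 'contact_force': [-15.3996, -2.2616, 2.1183], 'opening': 0.0176, 'grip_force': 45.0105, 'qpos': [-0.6417, 0.6766, 1.5066, -0.0028, 0.9656, 0.9126]}
w6 [ 250  134   55   44 2169]
w10 [ 250  132   54   43 2037]
```

Call:
arm_command(moves=[[[-0.008,0,0],[0,0,0],0.01],[[-0.016,0,0],[0,0,0],0.01],[[-0.026,0,0],[0,0,0],0.01],[[-0.037,0,0],[0,0,0],0.01],[[-0.037,0,0],[0,0,0],0.01]])

```text
time: 22.65
tool_pos: [0.4895, -0.2985, 0.0439]
tool_rot: [-3.14, 0.001, 0.017]
contact_force: [-0.1, 0.1, -2.5]
opening: 0.0176
grip_force: 45.0
```

Call:
arm_command(moves=[[[0,0,-0.02],[0,0,0],0.01],[[0,0,-0.04],[0,0,0],0.01],[[0,0,-0.06],[0,0,0],0.01],[[-0.01,0,-0.07],[0,0,0],0.01],[[-0.02,0,-0.07],[0,0,0],0.01]])

```text
time: 23.15
tool_pos: [0.4709, -0.2994, 0.1151]
tool_rot: [3.14, -0.002, 0.018]
contact_force: [-0.4, 0.4, -1.4]
opening: 0.0174
grip_force: 45.0
```

```bash
python3 - <<'E'
from h import *
st()
plan([(.44,-.22,.09,-.3,.01,1),(.485,-.20,.06,-1.6,.01,2),(.485,-.2,.008,-1.6,.01,1)])
E
```

```text
{'time': 23.15, 'tool_pos': [0.4709, -0.2994, 0.1151], 'tool_rot': [3.1401, -0.0025, 0.0183], 'contact_force': [-0.3939, 0.4431, -1.4344], 'opening': 0.0174, 'grip_force': 44.9956, 'qpos': [-0.7041, 0.5106, 1.5882, 0.0006, 1.04, 0.8482]}
[-0.029, -0.08, 0.025] [0.001, -0.003, 0.318] 0.01  -> [0.44, -0.22, 0.09] -0.3
[0.018, -0.016, 0.015] [0.0, 0.0, 0.65] 0.01  -> [0.463, -0.21, 0.075] -0.95
[0.005, -0.024, 0.015] [0.0, 0.0, 0.65] 0.01  -> [0.485, -0.2, 0.06] -1.6
[-0.0, -0.0, 0.052] [0.0, -0.0, 0.0] 0.01  -> [0.485, -0.2, 0.008] -1.6
```

Call:
arm_command(moves=[[[-0.01,-0.01,0],[0,-0.002,0.02],0.01],[[-0.02,-0.03,0.002],[0,-0.002,0.08],0.01],[[-0.025,-0.05,0.01],[0,-0.002,0.16],0.01],[[-0.029,-0.07,0.018],[0,-0.002,0.24],0.01],[[-0.029,-0.08,0.025],[0,-0.002,0.318],0.01]])

```text
time: 23.65
tool_pos: [0.4381, -0.2175, 0.0875]
tool_rot: [-3.14, 0.005, -0.303]
contact_force: [0.4, -0.8, -1.1]
opening: 0.0177
grip_force: 45.0
```

Call:
arm_command(moves=[[[0.004,-0.003,0.003],[0,0,0.13],0.01],[[0.007,-0.006,0.006],[0,0,0.26],0.01],[[0.011,-0.01,0.009],[0,0,0.39],0.01],[[0.014,-0.013,0.012],[0,0,0.52],0.01],[[0.018,-0.016,0.015],[0,0,0.65],0.01]])

```text
time: 24.15
tool_pos: [0.461, -0.2091, 0.0727]
tool_rot: [3.14, 0.004, -0.956]
contact_force: [-0.2, -0.6, -1.7]
opening: 0.0174
grip_force: 45.0
```

Call:
arm_command(moves=[[[0.001,-0.005,0.003],[0,0,0.13],0.01],[[0.002,-0.01,0.006],[0,0,0.26],0.01],[[0.003,-0.015,0.009],[0,0,0.39],0.01],[[0.004,-0.02,0.012],[0,0,0.52],0.01],[[0.005,-0.024,0.015],[0,0,0.65],0.01]])

```text
time: 24.65
tool_pos: [0.4835, -0.1992, 0.0576]
tool_rot: [3.138, 0.002, -1.606]
contact_force: [0.8, -0.3, -1.3]
opening: 0.0176
grip_force: 45.0
```

Call:
arm_command(moves=[[[0,0,0.012],[0,0,0],0.01],[[0,0,0.024],[0,0,0],0.01],[[0,0,0.036],[0,0,0],0.01],[[0,0,0.045],[0,0,0],0.01],[[0,0,0.045],[0,0,0],0.01]])

```text
time: 25.15
tool_pos: [0.4835, -0.1991, 0.012]
tool_rot: [3.137, 0.002, -1.6]
contact_force: [0.2, 0.7, -1.6]
opening: 0.0178
grip_force: 45.0
```

```bash
python3 - <<'E'
from h import *
st(); plan([(.485,-.2,.008,-1.6,.01,1)])
E
```

```text
{'time': 25.15, 'tool_pos': [0.4835, -0.1991, 0.012], 'tool_rot': [3.137, 0.0023, -1.5995], 'contact_force': [0.2361, 0.6924, -1.5746], 'opening': 0.0178, 'grip_force': 44.9957, 'qpos': [-0.5372, 0.6123, 1.7686, -0.0003, 0.7659, 2.6334]}
[0.001, -0.002, 0.004] [0.005, 0.002, 0.0] 0.01  -> [0.485, -0.2, 0.008] -1.6
```

Call:
arm_command(moves=[[[0.001,-0.001,0.002],[0,0,0],0.01],[[0.001,-0.001,0.004],[0,0,0],0.01],[[0.001,-0.001,0.005],[0,0,0],0.01],[[0.001,-0.001,0.005],[0,0,0],0.02],[[0.001,-0.001,0.005],[0,0,0],0.04]])

```text
time: 25.65
tool_pos: [0.486, -0.2008, 0.0092]
tool_rot: [3.141, 0.0, -1.6]
contact_force: [-0.6, 0.1, 0.2]
opening: 0.0241
grip_force: 0.0
```

Call:
arm_command(moves=[[[0,0,0],[0,0,0],0.04],[[0,0,0],[0,0,0],0.04],[[0,0,-0.03],[0,0,0],0.04],[[0,0,-0.07],[0,0,0],0.04],[[0,0,-0.12],[0,0,0],0.04]])

```text
time: 26.15
tool_pos: [0.4848, -0.2001, 0.1289]
tool_rot: [3.137, 0.003, -1.6]
contact_force: [1.9, -0.1, -0.0]
opening: 0.0401
grip_force: 0.0
```

```bash
python3 - <<'E'
from h import *
s=st(); m,im=pic('wrist','w11.png')
g=(im[100:260,240:320].max(2)<70).astype(np.uint8); n,l,S,C=cv2.connectedComponentsWithStats(g); i=1+np.argmax(S[1:,4]); c=C[i]+[240,100]; print('key',S[i],c,onz(m,*c,.022).round(4))
# camera relative to tool
Rt=Ro.from_euler('xyz',s['tool_rot']).as_matrix(); cw=-m['R'].T@m['t']; ct=Rt.T@(cw-s['tool_pos']); Rct=m['R']@Rt
for nm,T,rpy in(('w5',[.4833,-.1535,.0771],[-3.1396,.0057,.0193]),('w7',[.4888,-.2258,.0773],[-3.1394,.0022,.0184]),('w9',[.4902,-.2976,.0782],[-3.1391,.002,.0184])):
    R=Ro.from_euler('xyz',rpy).as_matrix(); mm=dict(m); mm['R']=Rct@R.T; mm['t']=-mm['R']@(np.array(T)+R@ct)
    a=cv2.imread(f'pics/{nm}.png'); 
    g=(a[48:110,250:315].max(2)<60).astype(np.uint8); n,l,S,C=cv2.connectedComponentsWithStats(g); i=1+np.argmax(S[1:,4]); x,y,w,h,_=S[i]+[250,48,0,0,0]
    print(nm,(x,y,w,h),'far top',onz(mm,x+w/2,y,.07).round(4),'near bottom',onz(mm,x+w/2,y+h,.016).round(4), 'L/R',onz(mm,x,y+10,.07).round(4),onz(mm,x+w,y+10,.07).round(4))
plan([(.45,-.17,.16,3.159,.04,7),(.584,-.152,.13,3.159,.04,1)])
E
```

```text
{'time': 26.15, 'tool_pos': [0.4848, -0.2001, 0.1289], 'tool_rot': [3.1367, 0.0025, -1.6002], 'contact_force': [1.8581, -0.0871, -0.0277], 'opening': 0.0401, 'grip_force': 0.0, 'qpos': [-0.5376, 0.4439, 1.6602, -0.0002, 1.0429, 2.6335]}
key [  27   63   20   85 1486] [276.14199192 204.46971736] [ 0.4856 -0.2026  0.022 ]
w5 (np.int64(260), np.int64(54), np.int64(41), np.int64(33)) far top [ 0.59   -0.1526  0.07  ] near bottom [ 0.5786 -0.1532  0.016 ] L/R [ 0.5855 -0.143   0.07  ] [ 0.5858 -0.1624  0.07  ]
w7 (np.int64(259), np.int64(64), np.int64(41), np.int64(31)) far top [ 0.5912 -0.2246  0.07  ] near bottom [ 0.5794 -0.225   0.016 ] L/R [ 0.5866 -0.2149  0.07  ] [ 0.587  -0.2346  0.07  ]
w9 (np.int64(260), np.int64(65), np.int64(40), np.int64(31)) far top [ 0.5923 -0.2967  0.07  ] near bottom [ 0.5803 -0.2972  0.016 ] L/R [ 0.5877 -0.2871  0.07  ] [ 0.588  -0.3064  0.07  ]
[-0.004, 0.006, -0.003] [-0.006, -0.008, -0.68] 0.04  -> [0.483, -0.198, 0.141] -0.92
[-0.007, 0.001, -0.003] [-0.001, -0.0, -0.68] 0.04  -> [0.478, -0.193, 0.144] -0.24
[-0.007, -0.003, -0.003] [0.0, 0.0, -0.68] 0.04  -> [0.472, -0.189, 0.147] 0.44
[-0.003, -0.007, -0.004] [0.0, 0.0, -0.679] 0.04  -> [0.467, -0.184, 0.151] 1.12
[0.002, -0.007, -0.003] [-0.0, 0.0, -0.68] 0.04  -> [0.461, -0.179, 0.154] 1.8
[0.005, -0.004, -0.003] [-0.0, 0.0, -0.68] 0.04  -> [0.456, -0.175, 0.157] 2.48
[0.008, 0.0, -0.003] [-0.0, -0.0, -0.68] 0.04  -> [0.45, -0.17, 0.16] 3.16
[-0.135, 0.016, 0.03] [-0.0, -0.0, 0.0] 0.04  -> [0.584, -0.152, 0.13] 3.16
```

```bash
python3 - <<'E'
from h import *
t=cm('top'); f=lambda u,v:(130+u/2.8,130+v/2.8)
for n,u,v,z in[('divL f',181,302,.018),('divL b',183,215,.018),('divR f',267,300,.018),('divR b',270,215,.018),('frontL rim',78,308,.072),('frontR rim',360,306,.072),('backL rim',80,205,.072),('backR',357,200,.072),('lid hinge L',55,172,.165),('lid R',352,162,.165)]:
    print(n,onz(t,*f(u,v),z).round(4))
im=cv2.cvtColor(cv2.imread('pics/top1.png'),cv2.COLOR_BGR2GRAY)
c=im[190:248,195].astype(int); print('col195',list(zip(range(190,248),c)))
r=im[222,150:268].astype(int); print('row222',r.tolist())
E
```

```text
divL f [0.506  0.1373 0.018 ]
divL b [0.5799 0.138  0.018 ]
divR f [0.5085 0.065  0.018 ]
divR b [0.5806 0.0642 0.018 ]
frontL rim [0.4949 0.212  0.072 ]
frontR rim [ 0.4989 -0.0145  0.072 ]
backL rim [0.5787 0.214  0.072 ]
backR [ 0.5849 -0.011   0.072 ]
lid hinge L [0.5881 0.2129 0.165 ]
lid R [ 0.5976 -0.0098  0.165 ]
col195 [(190, np.int64(97)), (191, np.int64(75)), (192, np.int64(73)), (193, np.int64(68)), (194, np.int64(70)), (195, np.int64(67)), (196, np.int64(71)), (197, np.int64(73)), (198, np.int64(79)), (199, np.int64(94)), (200, np.int64(100)), (201, np.int64(83)), (202, np.int64(70)), (203, np.int64(73)), (204, np.int64(88)), (205, np.int64(107)), (206, np.int64(121)), (207, np.int64(124)), (208, np.int64(126)), (209, np.int64(121)), (210, np.int64(124)), (211, np.int64(125)), (212, np.int64(125)), (213, np.int64(124)), (214, np.int64(124)), (215, np.int64(124)), (216, np.int64(118)), (217, np.int64(115)), (218, np.int64(114)), (219, np.int64(111)), (220, np.int64(114)), (221, np.int64(114)), (222, np.int64(114)), (223, np.int64(111)), (224, np.int64(110)), (225, np.int6
[... 382 characters left out ...]
243, np.int64(120)), (244, np.int64(134)), (245, np.int64(137)), (246, np.int64(143)), (247, np.int64(151))]
row222 [192, 193, 191, 190, 187, 173, 151, 136, 124, 114, 94, 75, 73, 71, 77, 86, 111, 129, 135, 137, 137, 136, 137, 138, 137, 137, 137, 138, 137, 133, 137, 134, 136, 135, 136, 140, 134, 137, 139, 138, 138, 138, 138, 128, 113, 114, 119, 129, 132, 138, 138, 136, 138, 140, 139, 138, 140, 142, 139, 139, 140, 139, 139, 140, 143, 136, 138, 142, 143, 140, 140, 143, 141, 132, 115, 121, 134, 133, 135, 141, 145, 144, 143, 142, 144, 143, 143, 145, 143, 142, 143, 146, 145, 144, 143, 144, 143, 134, 118, 107, 106, 103, 105, 105, 109, 114, 123, 129, 146, 179, 197, 202, 202, 201, 201, 202, 201, 201]
```

Call:
arm_command(moves=[[[-0.001,0.001,0],[-0.001,-0.002,-0.136],0.04],[[-0.002,0.002,0],[-0.002,-0.004,-0.272],0.04],[[-0.003,0.004,0],[-0.004,-0.006,-0.408],0.04],[[-0.004,0.006,-0.003],[-0.005,-0.007,-0.544],0.04],[[-0.004,0.006,-0.003],[-0.006,-0.008,-0.68],0.04]])

```text
time: 26.7
tool_pos: [0.48, -0.1966, 0.1321]
tool_rot: [3.138, 0.01, -0.915]
contact_force: [0.7, -0.5, 0.0]
opening: 0.0395
grip_force: 0.0
```

Call:
arm_command(moves=[[[-0.007,0.001,-0.003],[0,0,-0.136],0.04],[[-0.007,0.001,-0.003],[0,0,-0.272],0.04],[[-0.007,0.001,-0.003],[0,0,-0.408],0.04],[[-0.007,0.001,-0.003],[0,0,-0.544],0.04],[[-0.007,0.001,-0.003],[0,0,-0.68],0.04]])

```text
time: 27.2
tool_pos: [0.475, -0.1916, 0.1349]
tool_rot: [-3.138, 0.01, -0.234]
contact_force: [0.5, 0.4, -0.5]
opening: 0.0399
grip_force: 0.0
```

Call:
arm_command(moves=[[[-0.007,-0.003,-0.003],[0,0,-0.136],0.04],[[-0.007,-0.003,-0.003],[0,0,-0.272],0.04],[[-0.007,-0.003,-0.003],[0,0,-0.408],0.04],[[-0.007,-0.003,-0.003],[0,0,-0.544],0.04],[[-0.007,-0.003,-0.003],[0,0,-0.68],0.04]])

```text
time: 27.7
tool_pos: [0.469, -0.1871, 0.138]
tool_rot: [-3.132, 0.006, 0.445]
contact_force: [0.2, -0.4, -0.2]
opening: 0.0402
grip_force: 0.0
```

Call:
arm_command(moves=[[[-0.003,-0.007,-0.003],[0,0,-0.136],0.04],[[-0.003,-0.007,-0.003],[0,0,-0.272],0.04],[[-0.003,-0.007,-0.003],[0,0,-0.408],0.04],[[-0.003,-0.007,-0.003],[0,0,-0.544],0.04],[[-0.003,-0.007,-0.004],[0,0,-0.68],0.04]])

```text
time: 28.2
tool_pos: [0.4632, -0.182, 0.142]
tool_rot: [-3.13, -0.002, 1.125]
contact_force: [1.2, 0.9, 0.5]
opening: 0.04
grip_force: 0.0
```

Call:
arm_command(moves=[[[0.002,-0.007,-0.003],[0,0,-0.136],0.04],[[0.002,-0.007,-0.003],[0,0,-0.272],0.04],[[0.002,-0.007,-0.003],[0,0,-0.408],0.04],[[0.002,-0.007,-0.003],[0,0,-0.544],0.04],[[0.002,-0.007,-0.003],[0,0,-0.68],0.04]])

```text
time: 28.7
tool_pos: [0.4579, -0.1772, 0.1451]
tool_rot: [-3.134, -0.008, 1.805]
contact_force: [0.4, -0.7, -0.3]
opening: 0.04
grip_force: 0.0
```

Call:
arm_command(moves=[[[0.005,-0.004,-0.003],[0,0,-0.136],0.04],[[0.005,-0.004,-0.003],[0,0,-0.272],0.04],[[0.005,-0.004,-0.003],[0,0,-0.408],0.04],[[0.005,-0.004,-0.003],[0,0,-0.544],0.04],[[0.005,-0.004,-0.003],[0,0,-0.68],0.04]])

```text
time: 29.2
tool_pos: [0.4529, -0.1733, 0.1482]
tool_rot: [-3.141, -0.011, 2.485]
contact_force: [0.5, 0.6, 0.4]
opening: 0.04
grip_force: 0.0
```

Call:
arm_command(moves=[[[0.008,0,-0.003],[0,0,-0.136],0.04],[[0.008,0,-0.003],[0,0,-0.272],0.04],[[0.008,0,-0.003],[0,0,-0.408],0.04],[[0.008,0,-0.003],[0,0,-0.544],0.04],[[0.008,0,-0.003],[0,0,-0.68],0.04]])

```text
time: 29.7
tool_pos: [0.4466, -0.1684, 0.1514]
tool_rot: [3.135, -0.009, -3.118]
contact_force: [0.2, -0.1, -0.1]
opening: 0.0396
grip_force: 0.0
```

```bash
python3 - <<'E'
from h import *
st()
plan([(.5843,-.1527,.13,3.159,.04,1),(.5843,-.1527,.062,3.159,.04,1)])
E
```

```text
{'time': 29.7, 'tool_pos': [0.4466, -0.1684, 0.1514], 'tool_rot': [3.1352, -0.0091, -3.1177], 'contact_force': [0.1906, -0.0878, -0.0588], 'opening': 0.0396, 'grip_force': 0.0, 'qpos': [-0.5218, 0.3413, 1.7544, 0.0008, 1.057, -2.1169]}
[-0.138, 0.012, 0.02] [0.006, -0.009, 0.006] 0.04  -> [0.584, -0.153, 0.13] 3.16
[-0.0, 0.0, 0.068] [0.0, -0.0, 0.0] 0.04  -> [0.584, -0.153, 0.062] 3.16
```

Key is back on the apron at (0.486, -0.203). The tool has turned to yaw π, so I grasp plate 0.

Call:
arm_command(moves=[[[-0.03,0.003,0.004],[0.002,-0.002,0.002],0.04],[[-0.06,0.006,0.008],[0.004,-0.005,0.004],0.04],[[-0.1,0.01,0.012],[0.006,-0.009,0.006],0.04],[[-0.138,0.012,0.02],[0.006,-0.009,0.006],0.04],[[-0.138,0.012,0.02],[0.006,-0.009,0.006],0.04]])

```text
time: 30.2
tool_pos: [0.5872, -0.153, 0.1282]
tool_rot: [3.141, 0.0, -3.128]
contact_force: [0.0, -0.7, -0.9]
opening: 0.04
grip_force: 0.0
```

```bash
python3 - <<'E'
from h import *
st()
plan([(.5843,-.1527,.057,-3.124,.04,1)])
E
```

```text
{'time': 30.2, 'tool_pos': [0.5872, -0.153, 0.1282], 'tool_rot': [3.1407, 0.0001, -3.1277], 'contact_force': [0.0356, -0.6776, -0.8874], 'opening': 0.04, 'grip_force': 0.0, 'qpos': [-0.3816, 0.5778, 1.4236, 0.001, 1.1405, -1.9667]}
[0.003, 0.0, 0.071] [0.001, 0.0, -0.004] 0.04  -> [0.584, -0.153, 0.057] -3.12
```

Call:
arm_command(moves=[[[0.001,0,0.02],[0,0,0],0.04],[[0.001,0,0.04],[0,0,0],0.04],[[0.001,0,0.055],[0,0,0],0.04],[[0.001,0,0.071],[0,0,0],0.04],[[0.001,0,0.071],[0,0,0],0.04]])

```text
time: 30.7
tool_pos: [0.5812, -0.1532, 0.0571]
tool_rot: [3.139, -0.005, -3.13]
contact_force: [-0.8, -0.5, 0.7]
opening: 0.0402
grip_force: 0.0
```

Call:
arm_command(moves=[[[0,0,0],[0,0,0],0.03],[[0,0,0],[0,0,0],0.012],[[0,0,0],[0,0,0],0.012],[[0,0,0],[0,0,0],0.012],[[0,0,0],[0,0,0],0.012]], squeeze=45)

```text
time: 31.2
tool_pos: [0.5835, -0.1536, 0.0601]
tool_rot: [3.141, 0.001, -3.129]
contact_force: [-1.6, 2.2, 6.6]
opening: 0.0196
grip_force: 45.0
```

```bash
python3 - <<'E'
from h import *
st()
plan([(.5843,-.1527,.15,-3.124,.012,1),(.535,-.06,.165,-3.124,.012,1),(.535,.026,.165,-3.124,.012,1)])
E
```

```text
{'time': 31.2, 'tool_pos': [0.5835, -0.1536, 0.0601], 'tool_rot': [3.1412, 0.0007, -3.1292], 'contact_force': [-1.6008, 2.1902, 6.6462], 'opening': 0.0196, 'grip_force': 45.0022, 'qpos': [-0.3846, 0.6509, 1.5017, 0.0007, 0.9885, -1.9682]}
[-0.001, 0.001, -0.09] [0.0, 0.001, -0.005] 0.012  -> [0.584, -0.153, 0.15] -3.12
[0.048, 0.093, -0.015] [0.0, -0.0, -0.0] 0.012  -> [0.535, -0.06, 0.165] -3.12
[-0.002, 0.086, 0.0] [0.0, -0.0, -0.0] 0.012  -> [0.535, 0.026, 0.165] -3.12
```

Call:
arm_command(moves=[[[0,0,-0.015],[0,0,-0.001],0.012],[[0,0,-0.035],[0,0,-0.002],0.012],[[0,0,-0.06],[0,0,-0.004],0.012],[[0,0,-0.085],[0,0,-0.005],0.012],[[0,0,-0.095],[0,0,-0.005],0.012]])

```text
time: 31.7
tool_pos: [0.584, -0.1543, 0.1562]
tool_rot: [-3.141, 0.002, -3.124]
contact_force: [0.4, -0.3, -2.6]
opening: 0.0196
grip_force: 45.0
```

Call:
arm_command(moves=[[[0.008,0.012,-0.003],[0,0,0],0.012],[[0.02,0.03,-0.008],[0,0,0],0.012],[[0.035,0.055,-0.01],[0,0,0],0.012],[[0.048,0.08,-0.01],[0,0,0],0.012],[[0.048,0.093,-0.01],[0,0,0],0.012]])

```text
time: 32.2
tool_pos: [0.5305, -0.059, 0.1628]
tool_rot: [3.139, -0.005, -3.123]
contact_force: [-0.2, 0.2, -1.8]
opening: 0.0199
grip_force: 45.0
```

Call:
arm_command(moves=[[[0,0.02,0],[0,0,0],0.012],[[0,0.05,0],[0,0,0],0.012],[[0,0.09,0],[0,0,0],0.012],[[0,0.13,0],[0,0,0],0.012],[[0,0.145,0],[0,0,0],0.012]])

```text
time: 32.7
tool_pos: [0.5302, 0.0867, 0.1632]
tool_rot: [3.14, -0.002, -3.122]
contact_force: [-0.4, -0.4, -2.7]
opening: 0.0197
grip_force: 45.0
```

Call:
arm_command(moves=[[[0,0.02,0],[0,0,0],0.012],[[0,0.045,0],[0,0,0],0.012],[[0,0.07,0],[0,0,0],0.012],[[0,0.09,0],[0,0,0],0.012],[[0,0.09,0],[0,0,0],0.012]])

```text
time: 33.2
tool_pos: [0.5291, 0.1752, 0.1634]
tool_rot: [3.141, -0.002, -3.122]
contact_force: [0.7, 0.0, -2.4]
opening: 0.02
grip_force: 45.0
```

```bash
python3 - <<'E'
from h import *
st(); m,im=pic('wrist','w12.png'); print((-m['R'].T@m['t']).round(3))
E
```

```text
{'time': 33.2, 'tool_pos': [0.5291, 0.1752, 0.1634], 'tool_rot': [3.1409, -0.0016, -3.1219], 'contact_force': [0.6697, 0.0208, -2.4472], 'opening': 0.02, 'grip_force': 44.9987, 'qpos': [0.1818, 0.458, 1.5275, 0.001, 1.1576, -1.4092]}
[0.448 0.174 0.32 ]
```

View pics/w12.png

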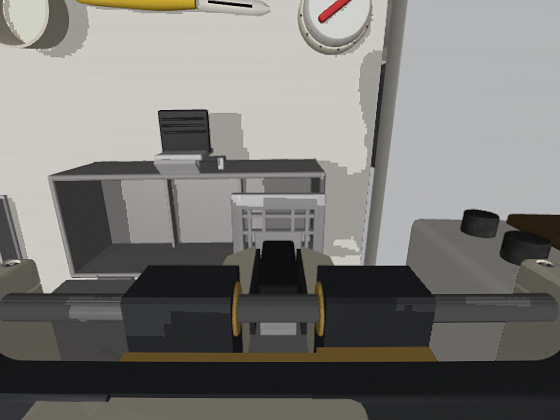

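The wrist view shows the open case from (54, 177) to (325, 175), its front rim. The plate is in hand with its near edge from (231, 196) to (325, 196). The timer and paddle are well clear.

```bash
python3 - <<'E'
from h import *
m=cm('wrist'); st()
for n,u,v,z in[('rim R',54,177,.072),('rim L',325,175,.072),('rim Rback',72,275,.072),('base R',95,163,0),('base L',322,162,0),('div',172,185,.018),('div b',176,245,.018),('platL',325,196,.134),('platR',231,196,.134),('paddle L',161,110,.063),('paddle R',209,110,.063)]: print(n,onz(m,u,v,z).round(4))
E
```

```text
{'time': 33.25, 'tool_pos': [0.5291, 0.1739, 0.1634], 'tool_rot': [-3.1415, -0.0017, -3.1224], 'contact_force': [0.6585, -1.1777, -2.2518], 'opening': 0.0194, 'grip_force': 44.9985, 'qpos': [0.1799, 0.4575, 1.5281, 0.0002, 1.1577, -1.4102]}
rim R [ 0.5022 -0.0069  0.072 ]
rim L [0.4963 0.211  0.072 ]
rim Rback [ 0.5908 -0.0078  0.072 ]
base R [ 0.5026 -0.0136  0.    ]
base L [0.4971 0.2182 0.    ]
div [0.5199 0.0699 0.018 ]
div b [0.5839 0.0689 0.018 ]
platL [0.4972 0.2023 0.134 ]
platR [0.4984 0.1449 0.134 ]
paddle L [0.4493 0.0812 0.063 ]
paddle R [0.4486 0.1188 0.063 ]
```

```bash
python3 - <<'E'
from h import *
plan([(.540,.177,.12,-3.122,.012,1),(.540,.177,.05,-3.122,.012,1)])
E
```

```text
[-0.011, 0.003, 0.043] [-0.0, -0.002, -0.0] 0.012  -> [0.54, 0.177, 0.12] -3.12
[0.0, -0.0, 0.07] [-0.0, 0.0, -0.0] 0.012  -> [0.54, 0.177, 0.05] -3.12
```

Call:
arm_command(moves=[[[-0.004,0.001,0.008],[0,0,0],0.012],[[-0.008,0.002,0.018],[0,0,0],0.012],[[-0.011,0.003,0.03],[0,0,0],0.012],[[-0.011,0.003,0.043],[0,0,0],0.012],[[-0.011,0.003,0.043],[0,0,0],0.012]])

```text
time: 33.75
tool_pos: [0.539, 0.1759, 0.1185]
tool_rot: [-3.141, -0.006, -3.125]
contact_force: [0.2, -0.5, -2.7]
opening: 0.0195
grip_force: 45.0
```

Call:
arm_command(moves=[[[0,0,0.014],[0,0,0],0.012],[[0,0,0.028],[0,0,0],0.012],[[0,0,0.042],[0,0,0],0.012],[[0,0,0.056],[0,0,0],0.012],[[0,0,0.07],[0,0,0],0.012]])

```text
time: 34.25
tool_pos: [0.5405, 0.1765, 0.0509]
tool_rot: [3.141, -0.0, -3.124]
contact_force: [-0.6, -0.5, -2.5]
opening: 0.0197
grip_force: 45.0
```

Call:
arm_command(moves=[[[0,0,0.004],[0,0,0],0.012],[[0,0,0.008],[0,0,0],0.012],[[0,0,0.011],[0,0,0],0.012],[[0,0,0.013],[0,0,0],0.012],[[0,0,0.013],[0,0,0],0.012]])

```text
time: 34.75
tool_pos: [0.5405, 0.1766, 0.0385]
tool_rot: [3.141, -0.0, -3.124]
contact_force: [0.7, 0.0, -2.8]
opening: 0.0197
grip_force: 45.0
```

Call:
arm_command(moves=[[[0,0,0.001],[0,0,0],0.012],[[0,0,0.002],[0,0,0],0.012],[[0,0,0.003],[0,0,0],0.012],[[0,0,0.003],[0,0,0],0.012],[[0,0,0.003],[0,0,0],0.012]])

```text
time: 35.25
tool_pos: [0.5407, 0.1768, 0.0372]
tool_rot: [3.141, 0.001, -3.124]
contact_force: [-5.6, -0.7, 11.2]
opening: 0.0194
grip_force: 45.0
```

Call:
arm_command(moves=[[[0,0,0],[0,0,0],0.028],[[0,0,0],[0,0,0],0.028],[[0,0,0],[0,0,0],0.028],[[0,0,-0.01],[0,0,0],0.028],[[0,0,-0.025],[0,0,0],0.028]])

```text
time: 35.75
tool_pos: [0.5399, 0.1765, 0.0602]
tool_rot: [3.141, -0.003, -3.124]
contact_force: [-0.2, 0.9, -0.3]
opening: 0.0282
grip_force: 0.0
```

Call:
arm_command(moves=[[[0,0,-0.02],[0,0,0],0.028],[[0,0,-0.04],[0,0,0],0.028],[[0,0,-0.06],[0,0,0],0.028],[[0,0,-0.08],[0,0,0],0.04],[[0,0,-0.09],[0,0,0],0.04]])

```text
time: 36.25
tool_pos: [0.5413, 0.1767, 0.1527]
tool_rot: [3.14, 0.003, -3.124]
contact_force: [0.2, 0.5, -0.7]
opening: 0.0384
grip_force: 0.0
```

```bash
python3 - <<'E'
from h import *
st(); m,im=pic('wrist','w13.png')
g=(im[150:262,200:340].max(2)<60).astype(np.uint8); n,l,S,C=cv2.connectedComponentsWithStats(g)
for i in range(1,n):
    if S[i,4]>60: print(S[i]+[200,150,0,0,0])
plan([(.535,-.05,.15,-3.122,.04,1),(.5853,-.2247,.13,-3.122,.04,1),(.5853,-.2247,.057,-3.122,.04,1)])
E
```

```text
{'time': 36.25, 'tool_pos': [0.5413, 0.1767, 0.1527], 'tool_rot': [3.1405, 0.0027, -3.1244], 'contact_force': [0.223, 0.4824, -0.735], 'opening': 0.0384, 'grip_force': 0.0, 'qpos': [0.1806, 0.4873, 1.5101, 0.0007, 1.1414, -1.4077]}
[310 172  11  90 608]
[266 194  24  29 639]
[236 248   8  14  88]
[0.011, -0.227, 0.003] [0.001, 0.004, -0.002] 0.04  -> [0.535, -0.05, 0.15] -3.12
[-0.047, -0.175, 0.02] [0.0, 0.0, -0.0] 0.04  -> [0.585, -0.225, 0.13] -3.12
[-0.0, -0.0, 0.073] [0.0, 0.0, -0.0] 0.04  -> [0.585, -0.225, 0.057] -3.12
```

Contact came at TCP z 0.037, as expected, so plate 0 sits on the floor of bay 0. Now plate 1.

Call:
arm_command(moves=[[[0.004,-0.04,0],[0,0,0],0.04],[[0.011,-0.09,0],[0,0,0],0.04],[[0.011,-0.14,0],[0,0,0],0.04],[[0.011,-0.19,0],[0,0,0],0.04],[[0.011,-0.227,0.002],[0,0.002,-0.002],0.04]])

```text
time: 36.8
tool_pos: [0.5329, -0.0533, 0.1479]
tool_rot: [3.141, -0.003, -3.123]
contact_force: [0.3, -0.4, 1.3]
opening: 0.0398
grip_force: 0.0
```

Call:
arm_command(moves=[[[-0.01,-0.045,0.005],[0,0,0],0.04],[[-0.022,-0.09,0.01],[0,0,0],0.04],[[-0.035,-0.135,0.015],[0,0,0],0.04],[[-0.047,-0.17,0.02],[0,0,0],0.04],[[-0.047,-0.175,0.02],[0,0,0],0.04]])

```text
time: 37.3
tool_pos: [0.5837, -0.2287, 0.126]
tool_rot: [3.141, -0.004, -3.126]
contact_force: [0.1, 0.9, -0.3]
opening: 0.04
grip_force: 0.0
```

```bash
python3 - <<'E'
from h import *
st()
plan([(.5853,-.2247,.0575,-3.122,.04,1)])
E
```

```text
{'time': 37.3, 'tool_pos': [0.5837, -0.2287, 0.126], 'tool_rot': [3.1413, -0.0037, -3.1262], 'contact_force': [0.1224, 0.9185, -0.3388], 'opening': 0.04, 'grip_force': 0.0, 'qpos': [-0.4948, 0.6162, 1.3584, -0.0017, 1.1702, -2.0803]}
[-0.002, 0.004, 0.068] [0.0, -0.004, -0.004] 0.04  -> [0.585, -0.225, 0.057] -3.12
```

Call:
arm_command(moves=[[[-0.001,0.002,0.02],[0,-0.002,-0.002],0.04],[[-0.001,0.002,0.04],[0,-0.002,-0.002],0.04],[[-0.001,0.002,0.055],[0,-0.002,-0.002],0.04],[[-0.001,0.002,0.069],[0,-0.002,-0.002],0.04],[[-0.001,0.002,0.069],[0,-0.002,-0.002],0.04]])

```text
time: 37.8
tool_pos: [0.5831, -0.2213, 0.0566]
tool_rot: [3.139, -0.005, -3.12]
contact_force: [0.3, 0.4, 0.9]
opening: 0.0399
grip_force: 0.0
```

Call:
arm_command(moves=[[[0,0,0],[0,0,0],0.03],[[0,0,0],[0,0,0],0.012],[[0,0,0],[0,0,0],0.012],[[0,0,0],[0,0,0],0.012],[[0,0,0],[0,0,0],0.012]], squeeze=45)

```text
time: 38.3
tool_pos: [0.585, -0.2233, 0.06]
tool_rot: [-3.141, 0.001, -3.121]
contact_force: [-0.7, -2.6, 3.6]
opening: 0.0195
grip_force: 45.0
```

```bash
python3 - <<'E'
from h import *
st()
plan([(.5853,-.2247,.155,-3.122,.012,1),(.535,-.06,.165,-3.122,.012,1),(.5415,.102,.165,-3.122,.012,1)])
E
```

```text
{'time': 38.3, 'tool_pos': [0.585, -0.2233, 0.06], 'tool_rot': [-3.1407, 0.0013, -3.1206], 'contact_force': [-0.7497, -2.5778, 3.5914], 'opening': 0.0195, 'grip_force': 44.9969, 'qpos': [-0.4869, 0.6858, 1.4302, -0.0002, 1.0241, -2.0785]}
[-0.0, -0.001, -0.095] [-0.001, 0.001, 0.001] 0.012  -> [0.585, -0.225, 0.155] -3.12
[0.047, 0.165, -0.01] [0.0, 0.0, 0.0] 0.012  -> [0.535, -0.06, 0.165] -3.12
[-0.01, 0.162, -0.0] [0.0, 0.0, 0.0] 0.012  -> [0.542, 0.102, 0.165] -3.12
```

Call:
arm_command(moves=[[[0,0,-0.015],[0,0,0],0.012],[[0,0,-0.035],[0,0,0],0.012],[[0,0,-0.06],[0,0,0],0.012],[[0,0,-0.085],[0,0,0],0.012],[[0,-0.001,-0.097],[0,0,0],0.012]])

```text
time: 38.8
tool_pos: [0.5851, -0.2236, 0.1579]
tool_rot: [-3.141, 0.002, -3.12]
contact_force: [1.3, 0.0, -2.0]
opening: 0.0194
grip_force: 45.0
```

Call:
arm_command(moves=[[[0.008,0.02,-0.003],[0,0,0],0.012],[[0.02,0.055,-0.006],[0,0,0],0.012],[[0.035,0.095,-0.008],[0,0,0],0.012],[[0.047,0.135,-0.008],[0,0,0],0.012],[[0.047,0.165,-0.008],[0,0,0],0.012]])

```text
time: 39.3
tool_pos: [0.5317, -0.0574, 0.1634]
tool_rot: [3.14, -0.003, -3.12]
contact_force: [-0.1, -0.9, -1.2]
opening: 0.0197
grip_force: 45.0
```

Call:
arm_command(moves=[[[-0.002,0.04,0],[0,0,0],0.012],[[-0.005,0.08,0],[0,0,0],0.012],[[-0.008,0.12,0],[0,0,0],0.012],[[-0.01,0.15,0],[0,0,0],0.012],[[-0.01,0.162,0],[0,0,0],0.012]])

```text
time: 39.8
tool_pos: [0.5399, 0.1053, 0.1634]
tool_rot: [3.14, -0.002, -3.118]
contact_force: [0.2, 0.2, -2.5]
opening: 0.0194
grip_force: 45.0
```

Call:
arm_command(moves=[[[0,0,0],[0,0,0],0.012],[[0,0,0.01],[0,0,0],0.012],[[0,0,0.02],[0,0,0],0.012],[[0,0,0.03],[0,0,0],0.012],[[0,0,0.04],[0,0,0],0.012]])

```text
time: 40.3
tool_pos: [0.5403, 0.1016, 0.1228]
tool_rot: [3.141, -0.002, -3.122]
contact_force: [-0.4, 1.0, -0.7]
opening: 0.02
grip_force: 45.0
```

```bash
python3 - <<'E'
from h import *
st(); m,im=pic('wrist','w14.png')
plan([(.5415,.102,.05,-3.122,.012,1)])
E
```

```text
{'time': 40.3, 'tool_pos': [0.5403, 0.1016, 0.1228], 'tool_rot': [3.1411, -0.0016, -3.1218], 'contact_force': [-0.3576, 1.0098, -0.7394], 'opening': 0.02, 'grip_force': 44.9886, 'qpos': [0.0461, 0.4902, 1.5993, 0.0006, 1.0537, -1.5448]}
[-0.002, 0.0, 0.071] [0.0, -0.004, 0.0] 0.012  -> [0.542, 0.102, 0.05] -3.12
```

Call:
arm_command(moves=[[[-0.001,0,0.014],[0,0,0],0.012],[[-0.001,0,0.028],[0,0,0],0.012],[[-0.001,0,0.042],[0,0,0],0.012],[[-0.001,0,0.056],[0,0,0],0.012],[[-0.001,0,0.07],[0,0,0],0.012]])

```text
time: 40.85
tool_pos: [0.5416, 0.1022, 0.0534]
tool_rot: [3.141, -0.001, -3.121]
contact_force: [-0.5, -0.4, -1.7]
opening: 0.0192
grip_force: 45.0
```

Call:
arm_command(moves=[[[0,0,0.004],[0,0,0],0.012],[[0,0,0.008],[0,0,0],0.012],[[0,0,0.012],[0,0,0],0.012],[[0,0,0.015],[0,0,0],0.012],[[0,0,0.017],[0,0,0],0.012]])

```text
time: 41.35
tool_pos: [0.5417, 0.1026, 0.0373]
tool_rot: [3.141, -0.0, -3.12]
contact_force: [0.7, 0.0, -1.0]
opening: 0.0196
grip_force: 45.0
```

Call:
arm_command(moves=[[[0,0,0.001],[0,0,0],0.012],[[0,0,0.002],[0,0,0],0.012],[[0,0,0.002],[0,0,0],0.012],[[0,0,0.002],[0,0,0],0.012],[[0,0,0.002],[0,0,0],0.012]])

```text
time: 41.85
tool_pos: [0.5418, 0.1025, 0.037]
tool_rot: [3.141, 0.001, -3.12]
contact_force: [-5.0, -1.8, 11.6]
opening: 0.0196
grip_force: 45.0
```

Call:
arm_command(moves=[[[0,0,0],[0,0,0],0.028],[[0,0,0],[0,0,0],0.028],[[0,0,0],[0,0,0],0.028],[[0,0,-0.01],[0,0,0],0.028],[[0,0,-0.025],[0,0,0],0.028]])

```text
time: 42.35
tool_pos: [0.541, 0.1026, 0.0601]
tool_rot: [3.141, -0.002, -3.12]
contact_force: [-0.8, 1.0, 0.4]
opening: 0.0282
grip_force: 0.0
```

Call:
arm_command(moves=[[[0,0,-0.02],[0,0,0],0.028],[[0,0,-0.04],[0,0,0],0.028],[[0,0,-0.06],[0,0,0],0.028],[[0,0,-0.08],[0,0,0],0.04],[[0,0,-0.09],[0,0,0],0.04]])

```text
time: 42.85
tool_pos: [0.5424, 0.1026, 0.1525]
tool_rot: [3.141, 0.003, -3.12]
contact_force: [-0.8, -0.2, 0.9]
opening: 0.0382
grip_force: 0.0
```

```bash
python3 - <<'E'
from h import *
st(); m,im=pic('wrist','w15.png')
g=(im[150:262,255:310].max(2)<60).astype(np.uint8); n,l,S,C=cv2.connectedComponentsWithStats(g)
for i in range(1,n):
    if S[i,4]>60: print(S[i]+[255,150,0,0,0])
plan([(.54,-.08,.15,-3.122,.04,1),(.5863,-.297,.13,-3.122,.04,1)])
E
```

```text
{'time': 42.85, 'tool_pos': [0.5424, 0.1026, 0.1525], 'tool_rot': [3.1409, 0.0027, -3.1203], 'contact_force': [-0.8112, -0.1901, 0.9111], 'opening': 0.0382, 'grip_force': 0.0, 'qpos': [0.0478, 0.4581, 1.5606, 0.0007, 1.1202, -1.5446]}
[266 194  24  29 635]
[0.007, -0.183, 0.003] [0.001, 0.004, 0.002] 0.04  -> [0.54, -0.08, 0.15] -3.12
[-0.042, -0.217, 0.02] [-0.0, 0.0, -0.0] 0.04  -> [0.586, -0.297, 0.13] -3.12
```

Plate 1 is in (handle at the same pixels as plate 0's check). Now plate 2.

Call:
arm_command(moves=[[[0.003,-0.03,0],[0,0,0],0.04],[[0.007,-0.07,0],[0,0,0],0.04],[[0.007,-0.11,0],[0,0,0],0.04],[[0.007,-0.15,0],[0,0,0],0.04],[[0.007,-0.183,0],[0,0.001,0.001],0.04]])

```text
time: 43.4
tool_pos: [0.538, -0.0825, 0.1495]
tool_rot: [3.141, -0.002, -3.122]
contact_force: [-0.2, -0.1, 0.8]
opening: 0.0397
grip_force: 0.0
```

Call:
arm_command(moves=[[[-0.01,-0.045,0.005],[0,0,0],0.04],[[-0.02,-0.09,0.01],[0,0,0],0.04],[[-0.03,-0.135,0.015],[0,0,0],0.04],[[-0.042,-0.18,0.02],[0,0,0],0.04],[[-0.042,-0.215,0.02],[0,0,0],0.04]])

```text
time: 43.9
tool_pos: [0.5848, -0.297, 0.1279]
tool_rot: [3.14, -0.003, -3.122]
contact_force: [0.5, 0.7, -0.7]
opening: 0.0401
grip_force: 0.0
```

Call:
arm_command(moves=[[[0,0,0],[0,0,0],0.04],[[0,0,0.01],[0,0,0],0.04],[[0,0,0.02],[0,0,0],0.04],[[0,0,0.02],[0,0,0],0.04],[[0,0,0.02],[0,0,0],0.04]])

```text
time: 44.4
tool_pos: [0.5847, -0.2933, 0.1094]
tool_rot: [3.14, -0.003, -3.12]
contact_force: [0.1, 0.2, -0.2]
opening: 0.0401
grip_force: 0.0
```

```bash
python3 - <<'E'
from h import *
st()
plan([(.5863,-.297,.0575,-3.122,.04,1)])
E
```

```text
{'time': 44.4, 'tool_pos': [0.5847, -0.2933, 0.1094], 'tool_rot': [3.1403, -0.0025, -3.1198], 'contact_force': [0.101, 0.1945, -0.2498], 'opening': 0.0401, 'grip_force': 0.0, 'qpos': [-0.5818, 0.6797, 1.2864, -0.0004, 1.1783, -2.1742]}
[-0.002, -0.004, 0.052] [0.001, -0.003, 0.002] 0.04  -> [0.586, -0.297, 0.058] -3.12
```

Call:
arm_command(moves=[[[-0.001,-0.003,0.015],[0,-0.002,0],0.04],[[-0.001,-0.003,0.03],[0,-0.002,0],0.04],[[-0.001,-0.003,0.045],[0,-0.002,0],0.04],[[-0.001,-0.003,0.052],[0,-0.002,0],0.04],[[-0.001,-0.003,0.052],[0,-0.002,0],0.04]])

```text
time: 44.9
tool_pos: [0.5851, -0.2971, 0.0562]
tool_rot: [3.139, -0.002, -3.121]
contact_force: [-0.0, -0.1, 0.2]
opening: 0.0399
grip_force: 0.0
```

Call:
arm_command(moves=[[[0,0,0],[0,0,0],0.03],[[0,0,0],[0,0,0],0.012],[[0,0,0],[0,0,0],0.012],[[0,0,0],[0,0,0],0.012],[[0,0,0],[0,0,0],0.012]], squeeze=45)

```text
time: 45.4
tool_pos: [0.5861, -0.2975, 0.0586]
tool_rot: [3.141, 0.002, -3.121]
contact_force: [0.6, 2.8, 4.3]
opening: 0.0199
grip_force: 45.0
```

```bash
python3 - <<'E'
from h import *
st()
plan([(.5863,-.297,.16,-3.122,.012,1),(.535,-.12,.165,-3.122,.012,1),(.5425,.027,.165,-3.122,.012,1)])
E
```

```text
{'time': 45.4, 'tool_pos': [0.5861, -0.2975, 0.0586], 'tool_rot': [3.1413, 0.0015, -3.1214], 'contact_force': [0.5898, 2.841, 4.3001], 'opening': 0.0199, 'grip_force': 45.001, 'qpos': [-0.5868, 0.7373, 1.3275, 0.0013, 1.0757, -2.1784]}
[-0.0, 0.001, -0.101] [0.0, 0.002, 0.001] 0.012  -> [0.586, -0.297, 0.16] -3.12
[0.048, 0.178, -0.005] [0.0, -0.0, -0.0] 0.012  -> [0.535, -0.12, 0.165] -3.12
[-0.011, 0.146, -0.0] [0.0, -0.0, -0.0] 0.012  -> [0.542, 0.027, 0.165] -3.12
```

Call:
arm_command(moves=[[[0,0,-0.015],[0,0,0],0.012],[[0,0,-0.035],[0,0,0],0.012],[[0,0,-0.06],[0,0,0],0.012],[[0,0,-0.085],[0,0,0],0.012],[[0,0.001,-0.103],[0,0,0],0.012]])

```text
time: 45.9
tool_pos: [0.5859, -0.2973, 0.1635]
tool_rot: [-3.14, 0.002, -3.122]
contact_force: [0.4, 0.6, -2.3]
opening: 0.0195
grip_force: 45.0
```

Call:
arm_command(moves=[[[0.008,0.02,-0.002],[0,0,0],0.012],[[0.02,0.055,-0.003],[0,0,0],0.012],[[0.035,0.095,-0.003],[0,0,0],0.012],[[0.048,0.14,-0.003],[0,0,0],0.012],[[0.048,0.178,-0.003],[0,0,0],0.012]])

```text
time: 46.4
tool_pos: [0.5322, -0.118, 0.1647]
tool_rot: [3.141, -0.001, -3.122]
contact_force: [0.1, 0.4, -2.2]
opening: 0.0198
grip_force: 45.0
```

Call:
arm_command(moves=[[[-0.002,0.04,0],[0,0,0],0.012],[[-0.005,0.08,0],[0,0,0],0.012],[[-0.008,0.115,0],[0,0,0],0.012],[[-0.011,0.14,0],[0,0,0],0.012],[[-0.011,0.146,0],[0,0,0],0.012]])

```text
time: 46.9
tool_pos: [0.5422, 0.0289, 0.1648]
tool_rot: [3.141, 0.001, -3.118]
contact_force: [-0.3, -0.5, -2.4]
opening: 0.0197
grip_force: 45.0
```

Call:
arm_command(moves=[[[0,0,0],[0,0,0],0.012],[[0,0,0.01],[0,0,0],0.012],[[0,0,0.02],[0,0,0],0.012],[[0,0,0.03],[0,0,0],0.012],[[0,0,0.04],[0,0,0],0.012]])

```text
time: 47.4
tool_pos: [0.5418, 0.0258, 0.1227]
tool_rot: [3.141, -0.001, -3.123]
contact_force: [-0.2, -0.1, -1.4]
opening: 0.0192
grip_force: 45.0
```

```bash
python3 - <<'E'
from h import *
st(); m,im=pic('wrist','w16.png')
plan([(.5425,.027,.053,-3.122,.012,1)])
E
```

```text
{'time': 47.4, 'tool_pos': [0.5418, 0.0258, 0.1227], 'tool_rot': [3.141, -0.0007, -3.1226], 'contact_force': [-0.2383, -0.1453, -1.4474], 'opening': 0.0192, 'grip_force': 44.9989, 'qpos': [-0.0941, 0.478, 1.6213, 0.0006, 1.043, -1.6843]}
[-0.002, 0.001, 0.068] [0.001, -0.003, -0.0] 0.012  -> [0.542, 0.027, 0.053] -3.12
```

Call:
arm_command(moves=[[[-0.001,0.001,0.014],[0,0,0],0.012],[[-0.001,0.001,0.028],[0,0,0],0.012],[[-0.001,0.001,0.042],[0,0,0],0.012],[[-0.001,0.001,0.056],[0,0,0],0.012],[[-0.001,0.001,0.07],[0,0,0],0.012]])

```text
time: 47.95
tool_pos: [0.5431, 0.0273, 0.0532]
tool_rot: [3.141, 0.0, -3.122]
contact_force: [1.3, 0.0, -1.5]
opening: 0.0199
grip_force: 45.0
```

Call:
arm_command(moves=[[[0,0,0.004],[0,0,0],0.012],[[0,0,0.008],[0,0,0],0.012],[[0,0,0.012],[0,0,0],0.012],[[0,0,0.016],[0,0,0],0.012],[[0,0,0.018],[0,0,0],0.012]])

```text
time: 48.45
tool_pos: [0.5433, 0.0276, 0.036]
tool_rot: [3.141, 0.001, -3.121]
contact_force: [0.4, -0.7, -1.9]
opening: 0.0194
grip_force: 45.0
```

Call:
arm_command(moves=[[[0,0,0.001],[0,0,0],0.012],[[0,0,0.002],[0,0,0],0.012],[[0,0,0.002],[0,0,0],0.012],[[0,0,0.002],[0,0,0],0.012],[[0,0,0.002],[0,0,0],0.012]])

```text
time: 48.95
tool_pos: [0.5432, 0.0276, 0.0357]
tool_rot: [3.141, 0.001, -3.121]
contact_force: [-4.5, 0.4, 11.0]
opening: 0.0195
grip_force: 45.0
```

Call:
arm_command(moves=[[[0,0,0],[0,0,0],0.028],[[0,0,0],[0,0,0],0.028],[[0,0,0],[0,0,0],0.028],[[0,0,-0.01],[0,0,0],0.028],[[0,0,-0.025],[0,0,0],0.028]])

```text
time: 49.45
tool_pos: [0.5426, 0.0276, 0.059]
tool_rot: [3.141, -0.001, -3.121]
contact_force: [-0.3, -0.0, -0.1]
opening: 0.0282
grip_force: 0.0
```

Call:
arm_command(moves=[[[0,0,-0.03],[0,0,0],0.028],[[0,0,-0.06],[0,0,0],0.028],[[0,0,-0.09],[0,0,0],0.028],[[0.01,0,-0.12],[0,0,0],0.04],[[0.03,0,-0.15],[0,0,0],0.04]])

```text
time: 49.95
tool_pos: [0.5135, 0.0268, 0.2108]
tool_rot: [3.141, 0.002, -3.121]
contact_force: [0.3, -0.4, -0.1]
opening: 0.0382
grip_force: 0.0
```

```bash
python3 - <<'E'
from h import *
st(); m,im=pic('wrist','w17.png'); t,it=pic('top','top2.png')
o=np.zeros((420,780,3),np.uint8); o[:,:520]=cv2.resize(im,(520,420))[:, :]; b=cv2.resize(it[180:275,140:400],(260*3,95*3),interpolation=cv2.INTER_CUBIC)
o=np.zeros((570,780,3),np.uint8); o[:285]=b; o[285:]=cv2.resize(im[60:265],(780,285)); cv2.imwrite('pics/mix.png',o)
E
```

```text
{'time': 49.95, 'tool_pos': [0.5135, 0.0268, 0.2108], 'tool_rot': [3.1412, 0.0019, -3.1214], 'contact_force': [0.3257, -0.3744, -0.0543], 'opening': 0.0382, 'grip_force': 0.0, 'qpos': [-0.0974, 0.3348, 1.5809, 0.0006, 1.2241, -1.6886]}
```

View pics/mix.png

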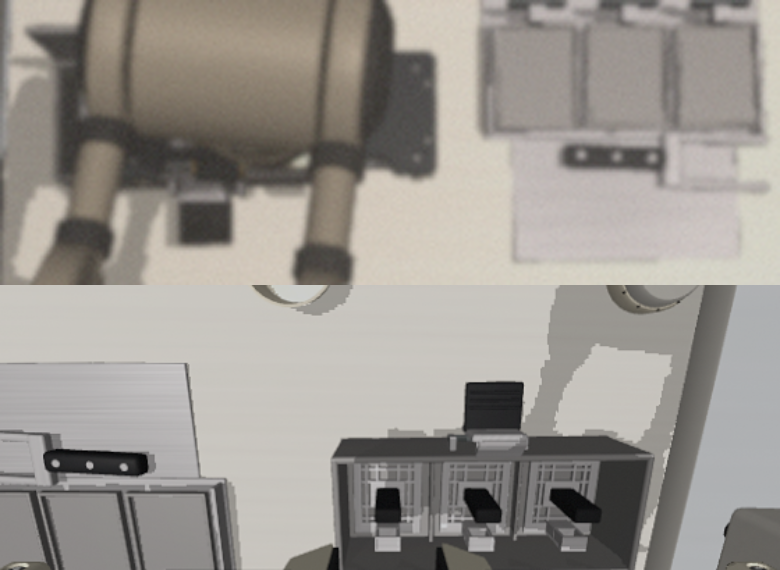

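All three plates stand in their bays. The key has been knocked towards the cradles (top view handle now at (344, 232)), so I check where it lies.

```bash
python3 - <<'E'
from h import *
t=cm('top'); w=cm('wrist'); im=cv2.imread('pics/top2.png')
f=lambda u,v:(140+u/3,180+v/3)
for z in(.022,.03): print('key top',onz(t,*f(612,157),z).round(4))
g=lambda u,v:(u*560/780,60+(v-285)*205/285)
for z in(.022,.03): print('key wrist',onz(w,*g(97,462),z).round(4))
print('ends',onz(w,*g(46,462),.022).round(4),onz(w,*g(147,462),.022).round(4))
print('apron ctr', np.array([.6153+.0,-.2255])-.125*np.array([1,.0175]))
print('apron back/front edge L',onz(t,*f(514,262),.004).round(4))
plan([(.50,.08,.24,-3.12,0,1),(.64,.095,.24,-3.12,0,1)])
E
```

```text
key top [ 0.5218 -0.2133  0.022 ]
key top [ 0.5209 -0.2122  0.03  ]
key wrist [ 0.5223 -0.2107  0.022 ]
key wrist [ 0.5202 -0.2052  0.03  ]
ends [ 0.5232 -0.2533  0.022 ] [ 0.5215 -0.1692  0.022 ]
apron ctr [ 0.4903    -0.2276875]
apron back/front edge L [ 0.4402 -0.1377  0.004 ]
[0.012, 0.053, -0.026] [-0.0, 0.007, -0.001] 0  -> [0.5, 0.08, 0.24] -3.12
[-0.14, 0.012, -0.0] [-0.0, 0.0, -0.0] 0  -> [0.64, 0.095, 0.24] -3.12
```

The key is still well inside the allowed area (apron x +0.032, y +0.015), so it stays. The lamp shade may be near the wrist when I reach behind the lid, so I look at clearances first, with the tool turned and near the lid's left part.

```bash
python3 - <<'E'
from h import *
plan([(.50,.14,.22,-3.9,0,1),(.53,.18,.21,-4.69,0,1)])
E
```

```text
[0.011, 0.113, -0.006] [0.003, 0.007, 0.779] 0  -> [0.5, 0.14, 0.22] -3.9
[0.006, 0.05, 0.01] [-0.0, 0.0, 0.79] 0  -> [0.53, 0.18, 0.21] -4.69
```

Call:
arm_command(moves=[[[0.002,0.02,0],[0,0,0.148],0],[[0.005,0.045,-0.002],[0,0,0.296],0],[[0.008,0.07,-0.004],[0,0,0.444],0],[[0.011,0.095,-0.006],[0,0.001,0.592],0],[[0.011,0.113,-0.006],[0,0.002,0.74],0]])

```text
time: 50.55
tool_pos: [0.4995, 0.1411, 0.2152]
tool_rot: [3.141, -0.002, 2.416]
contact_force: [0.2, -0.7, -0.1]
opening: 0.0043
grip_force: 0.0
```

Call:
arm_command(moves=[[[0.001,0.01,0.002],[0,0,0.148],0],[[0.002,0.02,0.004],[0,0,0.296],0],[[0.003,0.03,0.006],[0,0,0.444],0],[[0.004,0.04,0.008],[0,0,0.592],0],[[0.004,0.05,0.01],[0,0,0.74],0]])

```text
time: 51.05
tool_pos: [0.5299, 0.1803, 0.2047]
tool_rot: [-3.14, -0.001, 1.676]
contact_force: [-1.0, -0.6, -0.5]
opening: 0.0004
grip_force: 0.0
```

```bash
python3 - <<'E'
from h import *
s=st(); t,it=pic('top','top3.png'); c,ic=pic('scene','sc3.png')
o=np.zeros((600,800,3),np.uint8); o[:,:400]=cv2.resize(it[0:330,110:330],(400,600)); o[:,400:]=cv2.resize(ic[0:330,60:280],(400,600)); cv2.imwrite('pics/mix2.png',o)
E
```

```text
{'time': 51.05, 'tool_pos': [0.5299, 0.1803, 0.2047], 'tool_rot': [-3.1397, -0.0013, 1.6759], 'contact_force': [-0.9585, -0.6054, -0.462], 'opening': 0.0004, 'grip_force': 0.0, 'qpos': [0.1902, 0.4241, 1.4607, 0.0015, 1.2585, 0.0847]}
```

View pics/mix2.png

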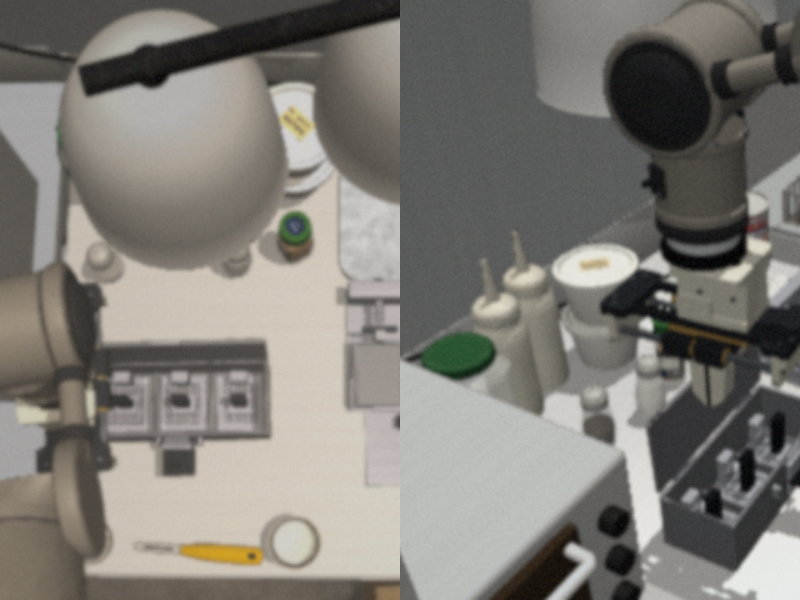

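Top half: the wrist barrel is well left of the lamp shade, whose lower rim comes down to pixel row ~146 in the top view. Scene half: the shade's rim is at about the height of the wrist barrel, so I compute the clearance.

```bash
python3 - <<'E'
from h import *
from scipy.optimize import least_squares
t,s=cm('top'),cm('scene'); th=np.linspace(0,2*np.pi,72)
def res(p):
    x,y,z,r=p; P=[(x+r*np.cos(a),y+r*np.sin(a),z) for a in th]
    S=np.array([proj(s,q) for q in P]); T=np.array([proj(t,q) for q in P])
    return [S[:,0].min()-134,S[:,0].max()-240,S[:,1].max()-60,T[:,1].max()-146]
r=least_squares(res,[.69,.05,.45,.09]); print('lower rim',r.x.round(3),np.round(r.fun,1))
T=np.array([.53,.18])
for z in(.35,.4,.45,.5): print(z,np.round(proj(t,[*T,z]),0),np.round(proj(s,[*T,z]),0))
E
```

```text
lower rim [0.699 0.045 0.454 0.094] [-0. -0.  0.  0.]
0.35 [142. 204.] [228. 148.]
0.4 [134. 199.] [226. 119.]
0.45 [125. 194.] [224.  89.]
0.5 [116. 187.] [222.  55.]
```

The wrist barrel is about 0.32 above the TCP, and the shade's rim is at (0.70, 0.045, 0.454) with radius 0.094. So I tilt the tool 0.37 rad, wrist back towards the robot, to reach behind the lid safely.

```bash
cat >> h.py <<'E'
def plan2(wps):
    "wps: (x,y,z,yaw,tilt); one call each"
    s=robot.observe(); p=np.array(s['tool_pos']); R=Ro.from_euler('xyz',s['tool_rot'])
    for x,y,z,yw,f in wps:
        R1=Ro.from_euler('xyz',[np.pi,0,yw])*Ro.from_rotvec([0,-f,0]); q=np.array([x,y,z])
        d=np.round(R.inv().apply(q-p),3); r=np.round((R.inv()*R1).as_rotvec(),3)
        print(d.tolist(),r.tolist(),' ->',q.tolist(),np.round((p+R.apply(d))-.32*(R*Ro.from_rotvec(r)).apply([0,0,1]),2)); p=p+R.apply(d); R=R*Ro.from_rotvec(r)
E
python3 - <<'E'
from h import *
plan2([(.51,.16,.22,2.4,0),(.49,.14,.24,3.14,0),(.52,.14,.24,3.159,.37),(.64,.14,.21,3.159,.37),(.635,.14,.145,3.159,.37)])
E
```

```text
[-0.018, -0.022, -0.016] [-0.001, -0.002, -0.719]  -> [0.51, 0.16, 0.22] [0.51 0.16 0.54]
[0.001, -0.029, -0.02] [-0.0, -0.0, -0.74]  -> [0.49, 0.14, 0.24] [0.49 0.14 0.56]
[-0.03, 0.001, 0.0] [-0.004, -0.37, -0.019]  -> [0.52, 0.14, 0.24] [0.4  0.14 0.54]
[-0.101, -0.003, 0.072] [0.001, -0.0, 0.0]  -> [0.64, 0.14, 0.21] [0.52 0.14 0.51]
[0.028, 0.001, 0.059] [-0.0, -0.0, 0.0]  -> [0.635, 0.14, 0.145] [0.52 0.14 0.44]
```

Call:
arm_command(moves=[[[-0.004,-0.004,-0.003],[0,0,-0.144],0],[[-0.008,-0.009,-0.006],[0,0,-0.288],0],[[-0.012,-0.014,-0.01],[0,0,-0.432],0],[[-0.015,-0.018,-0.013],[0,0,-0.576],0],[[-0.018,-0.022,-0.016],[0,0,-0.719],0]])

```text
time: 51.65
tool_pos: [0.5094, 0.159, 0.2212]
tool_rot: [-3.141, -0.002, 2.411]
contact_force: [-0.5, -0.6, 0.6]
opening: 0.0009
grip_force: 0.0
```

Call:
arm_command(moves=[[[0,-0.006,-0.004],[0,0,-0.148],0],[[0,-0.012,-0.008],[0,0,-0.296],0],[[0,-0.018,-0.012],[0,0,-0.444],0],[[0,-0.024,-0.016],[0,0,-0.592],0],[[0.001,-0.029,-0.02],[0,0,-0.74],0]])

```text
time: 52.15
tool_pos: [0.4891, 0.1381, 0.2412]
tool_rot: [3.141, -0.002, -3.132]
contact_force: [-0.3, -1.3, 0.5]
opening: 0.0001
grip_force: 0.0
```

Call:
arm_command(moves=[[[-0.006,0,0],[0,-0.074,0],0],[[-0.012,0,0],[0,-0.148,0],0],[[-0.018,0,0],[0,-0.222,0],0],[[-0.024,0,0],[-0.003,-0.296,-0.01],0],[[-0.03,0.001,0],[-0.004,-0.37,-0.019],0]])

```text
time: 52.65
tool_pos: [0.5195, 0.1394, 0.2413]
tool_rot: [-3.141, 0.372, -3.118]
contact_force: [0.7, 0.2, -0.3]
opening: 0.0004
grip_force: 0.0
```

Call:
arm_command(moves=[[[-0.02,0,0.014],[0,0,0],0],[[-0.045,-0.001,0.032],[0,0,0],0],[[-0.07,-0.002,0.05],[0,0,0],0],[[-0.09,-0.003,0.064],[0,0,0],0],[[-0.101,-0.003,0.072],[0,0,0],0]])

```text
time: 53.15
tool_pos: [0.6409, 0.1383, 0.2093]
tool_rot: [-3.141, 0.368, -3.119]
contact_force: [-0.5, 0.1, 0.4]
opening: 0.0005
grip_force: 0.0
```

```bash
python3 - <<'E'
from h import *
st()
plan2([(.635,.14,.145,3.159,.37),(.605,.14,.145,3.159,.37),(.58,.14,.145,3.159,.37),(.555,.14,.140,3.159,.37),(.53,.14,.12,3.159,.37),(.518,.14,.10,3.159,.37)])
E
```

```text
{'time': 53.15, 'tool_pos': [0.6409, 0.1383, 0.2093], 'tool_rot': [-3.1411, 0.3676, -3.1192], 'contact_force': [-0.4593, 0.0887, 0.431], 'opening': 0.0005, 'grip_force': 0.0, 'qpos': [0.1115, 0.4096, 1.5326, -0.0439, 0.8336, -1.4581]}
[0.029, 0.002, 0.058] [0.001, -0.002, 0.005]  -> [0.635, 0.14, 0.145] [0.52 0.14 0.44]
[0.028, 0.0, -0.011] [0.0, -0.0, -0.0]  -> [0.605, 0.14, 0.145] [0.49 0.14 0.44]
[0.023, 0.001, -0.009] [0.0, -0.0, -0.0]  -> [0.58, 0.14, 0.145] [0.46 0.14 0.44]
[0.025, 0.0, -0.004] [0.0, -0.0, -0.0]  -> [0.555, 0.14, 0.14] [0.44 0.14 0.44]
[0.03, 0.001, 0.009] [0.0, -0.0, -0.0]  -> [0.53, 0.14, 0.12] [0.41 0.14 0.42]
[0.019, -0.0, 0.015] [0.0, -0.0, -0.0]  -> [0.518, 0.14, 0.1] [0.4  0.14 0.4 ]
```

Call:
arm_command(moves=[[[0.005,0,0.01],[0,0,0],0],[[0.011,0.001,0.022],[0,0,0],0],[[0.017,0.001,0.035],[0,0,0],0],[[0.023,0.002,0.047],[0,0,0],0],[[0.029,0.002,0.058],[0,0,0],0]])

```text
time: 53.65
tool_pos: [0.632, 0.1409, 0.1445]
tool_rot: [3.141, 0.367, -3.12]
contact_force: [-0.5, 0.3, 1.1]
opening: 0.0008
grip_force: 0.0
```

Call:
arm_command(moves=[[[0.006,0,-0.002],[0,0,0],0],[[0.012,0,-0.004],[0,0,0],0],[[0.018,0,-0.007],[0,0,0],0],[[0.024,0,-0.009],[0,0,0],0],[[0.028,0,-0.011],[0,0,0],0]])

```text
time: 54.15
tool_pos: [0.6033, 0.1405, 0.1467]
tool_rot: [3.14, 0.37, -3.123]
contact_force: [0.8, -0.4, -0.4]
opening: 0.0006
grip_force: 0.7
```

Call:
arm_command(moves=[[[0.005,0,-0.002],[0,0,0],0],[[0.01,0,-0.004],[0,0,0],0],[[0.015,0,-0.006],[0,0,0],0],[[0.02,0,-0.008],[0,0,0],0],[[0.023,0.001,-0.009],[0,0,0],0]])

```text
time: 54.65
tool_pos: [0.5783, 0.1409, 0.146]
tool_rot: [3.14, 0.369, -3.124]
contact_force: [2.6, -1.3, 0.6]
opening: 0.0002
grip_force: 0.8
```

Call:
arm_command(moves=[[[0.005,0,-0.001],[0,0,0],0],[[0.01,0,-0.002],[0,0,0],0],[[0.015,0,-0.003],[0,0,0],0],[[0.02,0,-0.004],[0,0,0],0],[[0.025,0,-0.004],[0,0,0],0]])

```text
time: 55.15
tool_pos: [0.5539, 0.1406, 0.1409]
tool_rot: [3.14, 0.369, -3.124]
contact_force: [2.7, -0.4, -0.3]
opening: 0.0002
grip_force: 1.2
```

The lid is moving, with about 2.7 N of reaction. Continue down the arc.

Call:
arm_command(moves=[[[0.006,0,0.001],[0,0,0],0],[[0.012,0,0.003],[0,0,0],0],[[0.018,0,0.005],[0,0,0],0],[[0.024,0,0.007],[0,0,0],0],[[0.03,0.001,0.009],[0,0,0],0]])

```text
time: 55.65
tool_pos: [0.529, 0.141, 0.1212]
tool_rot: [3.14, 0.369, -3.124]
contact_force: [2.4, -0.7, 1.6]
opening: 0.0003
grip_force: 1.4
```

Call:
arm_command(moves=[[[0.004,0,0.003],[0,0,0],0],[[0.008,0,0.006],[0,0,0],0],[[0.012,0,0.009],[0,0,0],0],[[0.016,0,0.012],[0,0,0],0],[[0.019,0,0.015],[0,0,0],0]])

```text
time: 56.15
tool_pos: [0.5168, 0.141, 0.1004]
tool_rot: [3.14, 0.369, -3.124]
contact_force: [1.9, 0.8, 2.7]
opening: 0.0001
grip_force: 1.5
```

```bash
python3 - <<'E'
from h import *
st(); t,im=pic('top','top4.png')
plan2([(.516,.14,.09,3.159,.37),(.516,.14,.082,3.159,.37)])
E
```

```text
{'time': 56.15, 'tool_pos': [0.5168, 0.141, 0.1004], 'tool_rot': [3.1397, 0.3687, -3.1238], 'contact_force': [1.9176, 0.7781, 2.6922], 'opening': 0.0001, 'grip_force': 1.453, 'qpos': [0.1507, 0.3634, 1.9829, -0.1098, 0.4317, -1.3469]}
[0.004, -0.001, 0.009] [0.002, -0.003, 0.0]  -> [0.516, 0.14, 0.09] [0.4  0.14 0.39]
[0.003, 0.0, 0.007] [-0.0, 0.0, 0.0]  -> [0.516, 0.14, 0.082] [0.4  0.14 0.38]
```

Call:
arm_command(moves=[[[0.001,0,0.003],[0,0,0],0],[[0.002,0,0.005],[0,0,0],0],[[0.003,0,0.007],[0,0,0],0],[[0.004,0,0.009],[0,0,0],0],[[0.004,0,0.009],[0,0,0],0]])

```text
time: 56.7
tool_pos: [0.5156, 0.141, 0.0915]
tool_rot: [3.14, 0.368, -3.123]
contact_force: [-8.1, 0.0, 17.2]
opening: 0.0003
grip_force: 7.9
```

Call:
arm_command(moves=[[[0,0,0.001],[0,0,0],0],[[0.001,0,0.002],[0,0,0],0],[[0.001,0,0.003],[0,0,0],0],[[0.001,0,0.004],[0,0,0],0],[[0.002,0,0.005],[0,0,0],0]])

```text
time: 57.2
tool_pos: [0.5156, 0.141, 0.0853]
tool_rot: [3.14, 0.367, -3.124]
contact_force: [-1.8, 0.8, 3.7]
opening: 0.0006
grip_force: 2.2
```

Call:
arm_command(moves=[[[0,0,0.001],[0,0,0],0],[[0,0,0.002],[0,0,0],0],[[0.001,0,0.003],[0,0,0],0],[[0.001,0,0.004],[0,0,0],0],[[0.001,0,0.004],[0,0,0],0]])

```text
time: 57.7
tool_pos: [0.5164, 0.141, 0.0815]
tool_rot: [3.14, 0.368, -3.124]
contact_force: [-6.6, -1.4, 11.8]
opening: 0.0001
grip_force: 5.4
```

Call:
arm_command(moves=[[[0,0,0.001],[0,0,0],0],[[0,0,0.002],[0,0,0],0],[[0,0,0.002],[0,0,0],0],[[0,0,0.002],[0,0,0],0],[[0,0,0.002],[0,0,0],0]])

```text
time: 58.2
tool_pos: [0.5166, 0.141, 0.0804]
tool_rot: [3.14, 0.368, -3.123]
contact_force: [-13.3, -1.5, 22.0]
opening: 0.0005
grip_force: 10.9
```

The lid has reached a firm stop. Back off and check that it stays shut.

Call:
arm_command(moves=[[[0,0,-0.01],[0,0,0],0],[[0,0,-0.03],[0,0,0],0],[[0,0,-0.06],[0,0,0],0],[[0.02,0,-0.1],[0,0,0],0],[[0.05,0,-0.14],[0,0,0],0]])

```text
time: 58.7
tool_pos: [0.4206, 0.1388, 0.1931]
tool_rot: [3.14, 0.369, -3.125]
contact_force: [0.2, 0.8, 0.5]
opening: 0.0002
grip_force: 0.0
```

```bash
python3 - <<'E'
from h import *
s=st()
plan2([(.36,-.05,.30,3.3,.0),(.30,-.25,.30,3.3,0)])
E
```

```text
{'time': 58.7, 'tool_pos': [0.4206, 0.1388, 0.1931], 'tool_rot': [3.1397, 0.3691, -3.1246], 'contact_force': [0.1841, 0.7672, 0.545], 'opening': 0.0002, 'grip_force': 0.0, 'qpos': [0.1889, 0.0537, 2.0691, -0.0981, 0.6567, -1.3324]}
[0.021, -0.188, -0.123] [-0.024, 0.369, -0.139]  -> [0.36, -0.05, 0.3] [ 0.36 -0.05  0.62]
[0.091, -0.188, -0.0] [-0.0, -0.0, -0.0]  -> [0.3, -0.25, 0.3] [ 0.3  -0.25  0.62]
```

Call:
arm_command(moves=[[[0.004,-0.038,-0.024],[-0.005,0.074,-0.028],0],[[0.008,-0.075,-0.048],[-0.01,0.148,-0.056],0],[[0.012,-0.113,-0.073],[-0.015,0.221,-0.084],0],[[0.016,-0.15,-0.098],[-0.02,0.295,-0.112],0],[[0.021,-0.188,-0.123],[-0.024,0.369,-0.139],0]])

```text
time: 59.2
tool_pos: [0.3593, -0.0517, 0.3002]
tool_rot: [3.141, -0.003, -2.982]
contact_force: [0.1, -0.2, -2.3]
opening: 0.0006
grip_force: 0.0
```

Call:
arm_command(moves=[[[0.015,-0.038,0],[0,0,0],0],[[0.03,-0.076,0],[0,0,0],0],[[0.05,-0.114,0],[0,0,0],0],[[0.07,-0.152,0],[0,0,0],0],[[0.091,-0.188,0],[0,0,0],0]])

```text
time: 59.7
tool_pos: [0.2991, -0.252, 0.2988]
tool_rot: [3.141, -0.001, -2.983]
contact_force: [1.1, -0.2, 1.0]
opening: 0.0001
grip_force: 0.0
```

```bash
python3 - <<'E'
from h import *
s=st(); t,im=pic('top','top5.png'); c,sc=pic('scene','sc5.png')
a=cv2.imread('pics/top0.png').astype(int); b=im.astype(int); o=cv2.imread('pics/top1.png').astype(int)
R=np.s_[188:262,150:264]
print('vs shut',np.abs(a[R]-b[R]).mean().round(1),'vs open',np.abs(o[R]-b[R]).mean().round(1))
s0=cv2.imread('pics/scene0.png').astype(int); Q=np.s_[205:310,200:305]; print('scene vs shut',np.abs(s0[Q]-sc[Q].astype(int)).mean().round(1))
K=im[222:262,305:375]; g=(K.max(2)<75).astype(np.uint8); n,l,S,C=cv2.connectedComponentsWithStats(cv2.morphologyEx(g,cv2.MORPH_CLOSE,np.ones((3,7)))); i=1+np.argmax(S[1:,4]); p=C[i]+[305,222]; print('key',S[i],p,onz(t,*p,.022).round(4))
B=np.s_[280:315,140:290]; print('bystanders',np.abs(a[B]-b[B]).mean().round(1), np.abs(a[130:155,150:290]-b[130:155,150:290]).mean().round(1))
E
```

```text
{'time': 59.7, 'tool_pos': [0.2991, -0.252, 0.2988], 'tool_rot': [3.1413, -0.0009, -2.9833], 'contact_force': [1.0871, -0.1639, 0.9689], 'opening': 0.0001, 'grip_force': 0.0, 'qpos': [-0.8962, 0.0357, 1.7101, -0.0007, 1.3964, -2.6252]}
vs shut 3.0 vs open 26.1
scene vs shut 3.0
key [26  8 23  5 78] [342.8974359  232.03846154] [ 0.5224 -0.2107  0.022 ]
bystanders 10.3 2.9
```

```bash
python3 -c "
from cell import robot
print(robot.hand_in())"
```

```text
the job is handed in; nothing more can be done
None
```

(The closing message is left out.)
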